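# Start the lug polisher and nest the empty cups

## Robot

A 6-joint arm with a two-finger parallel gripper is mounted at the origin on the work surface. World frame = base frame: x ahead of the robot, y to its left, z up, the work surface at z = 0. Lengths are in mm, angles in rad, forces in N, time in s.
With the tool pointing down it reaches from about 300 to 775 mm from the base axis. Payload 14.6 kg.
Tool frame: the origin (TCP) lies at the very end of the fingers, on their centre line; the grasp point (between the pads) lies 19 mm behind it; y points along the fingers, z is the direction in which the jaws open and shut, and the axes are right-handed (so a half turn about y gives the same grasp; the last joint's range is limited). The gripper opens to 85 mm and grips with 20 to 120 N. Pads are 22 mm wide; open, the fingers measure 114 mm over their backs; the gripper's body (76 mm by 85 mm) begins 54 mm behind the grasp point. The pads swing forward as they close: fully open they stand 13 mm farther back than shut.
Start: joints at [1.078, 0.3, 1.521, -0, 1.321, -0.067], TCP at [227.173, 500.881, 231.281] pointing down, gripper open.
Joint ranges: [-3.03, 3.03], [-0.79, 2.21], [0.23, 2.52], [-1.04, 4.18], [0, 3.07], [-2.55, 2.55]. Speed limits (rad/s): [2.22, 2.22, 2.57, 3.14, 3.14, 3.14].

## Interface

Orientations are given as a unit quaternion [w, x, y, z].
In Python, from station import monitor, capture, sign_off gives the robot as it stands.
- The arm moves only by the shell command python3 -m crank 'ROWS'. ROWS is JSON, a list of rows, each a list of 5 numbers: the opening, from 0 (shut) to 1 (fully open), then the shift along the tool's x, y, z in mm, then the turn about the tool's y in degrees. In form: [[grip, x, y, z, twist], ...]. A call has 1 to 10 rows; each row shifts and turns the commanded pose from where the row before left it, along the tool's axes as they then stand; what a row does not reach is not made up. A row lasts 1/8 s, in which the tool goes at most 62.5 mm and 10.7 degrees, less where a joint would pass 70% of its speed; a pose out of reach is approached as far as the arm can. A call is refused whole if a number of a shift passes 62.5 or a number of a turn 10.7, either way. A call with a gripper value outside its range is refused whole. The fingers move at their own pace and stop on an object; the grip force is fixed at half the most. Time passes only in rows, so rows that do not move let the fingers close. It gives the time, the measured TCP pose, the force and the opening at its end, in the units of the state.
- monitor.sense(): the state, without advancing time (a new reading comes with each control period).
- capture(name): name is "scene" or "top" or "wrist"; returns a dict with "img" (480x640x3 uint8, red, green, blue), "K" (3x3 intrinsics, pixels), "R" (3x3) and "t" (3): a world point X has camera coordinates R X + t. Camera axes: x right, y down, z forward; pixel columns grow to the right and rows downward; lengths in mm; the calibration is good to about 2 mm. A picture is of the moment at which its call begins. There is no depth.
- sign_off(): hands the job in, once; it reports no verdict.
The state is a dict: "time": time; "qpos": joint angles; "qd": joint speeds; "joint_efforts": joint torques, N m; "position": TCP position; "tool_rot": TCP orientation; "force": force on the tool from outside, world axes, zero at the start; "ft_torque": the same for the moment, N m; "grip_width": finger opening in mm.
Only numpy, scipy, OpenCV 4.12 (cv2) and the standard library are available. Lean on these libraries where they do the work, as an engineer would, in place of code of your own. Each camera call takes 0.05 s, during which the arm holds its last target.

## Task

Put all the cream printed lugs that are on the bench into the bowl of the polisher, lower the orange cover gently onto the bowl so that it sits seated and level, and let go of it; then press its keys fully in, one at a time, in the order blue, yellow, green, and never press the red stop key. Also clear up the empty sorting cups, at any time: medium inside large and small inside medium, pushed home and standing upright on the bench. Do not disturb the screw bin, the glue bottle or the roll of tape.

Things in the scene. Friction and masses are not known exactly. Their poses are not given: they have to be found in the camera images.
- polisher: fixed grey polisher with a blue bowl. Origin: on the bench under the bowl axis; z up, x points away from the key console. Round foot 196 mm across, 35 high; bowl outer diameter 170, inner 160 mm, floor 45 and rim 115 mm above the bench. Console: box 192 mm wide (y), x = -190 to -85 mm, top 45 mm high; on it four keys in a row along y at x = -150 mm, 46 mm apart, order varies
- bowl_floor (a point): centre of the bowl's inner floor, 45 mm above the bench; axes as the polisher's. The four lugs fit in side by side, foot down, in two rows of two; a heap of lugs could hold up the cover
- bowl_rim (a point): centre of the bowl's mouth, at rim height, 115 mm above the bench; axes as the polisher's
- cover: loose round cover, 250 g: grey plug 150 mm across, 8 mm deep; on it an orange flange 182 mm across, 6 mm thick (8 to 14 mm over the origin); upright black knob 28 mm across, 14 to 44 mm over the origin. Origin: centre of the plug underside; z up. Starts plug down on the bench. Seated: plug in the bowl mouth, flange on the rim, origin 8 mm below the rim
- cover_knob (a point): centre of the top of the cover's knob, 44 mm above the cover's origin
- key_blue (a joint): travel of the blue program key: 0 up, 0.006 m fully in (straight down); a spring button, about 1.5 N to start it and 5 N fully in; it springs back. Counts as pressed beyond 0.0045 m
- key_blue_top (a point): centre of the top of the blue key's round cap (26 mm in diameter, its top 63 mm above the bench when up, 6 mm proud of its black collar of 42 mm); moves with the key
- key_yellow (a joint): travel of the yellow timer key: 0 up, 0.006 m fully in (straight down); a spring button, about 1.5 N to start it and 5 N fully in; it springs back. Counts as pressed beyond 0.0045 m
- key_yellow_top (a point): centre of the top of the yellow key's round cap (26 mm in diameter, its top 63 mm above the bench when up, 6 mm proud of its black collar of 42 mm); moves with the key
- key_green (a joint): travel of the green start key: 0 up, 0.006 m fully in (straight down); a spring button, about 1.5 N to start it and 5 N fully in; it springs back. Counts as pressed beyond 0.0045 m
- key_green_top (a point): centre of the top of the green key's round cap (26 mm in diameter, its top 63 mm above the bench when up, 6 mm proud of its black collar of 42 mm); moves with the key
- key_red (a joint): travel of the red stop (not to be pressed) key: 0 up, 0.006 m fully in (straight down); a spring button, about 1.5 N to start it and 5 N fully in; it springs back. Counts as pressed beyond 0.0045 m
- key_red_top (a point): centre of the top of the red key's round cap (26 mm in diameter, its top 63 mm above the bench when up, 6 mm proud of its black collar of 42 mm); moves with the key
- lug1: cream printed hinge lug: flat foot 48 (x) x 30 (y) x 8 mm with an upright rib 40 (x) x 10 (y) mm on its middle, up to 34 mm high, black pivot disc on the rib. Origin: centre of the underside; z up. Grip the rib across its 10 mm (y). 50 g. Starts upright on the plywood board. 2 to 4 of the four lugs are there, the others absent (None)
- lug2: cream printed hinge lug: flat foot 48 (x) x 30 (y) x 8 mm with an upright rib 40 (x) x 10 (y) mm on its middle, up to 34 mm high, black pivot disc on the rib. Origin: centre of the underside; z up. Grip the rib across its 10 mm (y). 50 g. Starts upright on the plywood board. 2 to 4 of the four lugs are there, the others absent (None)
- lug3: cream printed hinge lug: flat foot 48 (x) x 30 (y) x 8 mm with an upright rib 40 (x) x 10 (y) mm on its middle, up to 34 mm high, black pivot disc on the rib. Origin: centre of the underside; z up. Grip the rib across its 10 mm (y). 50 g. Starts upright on the plywood board. 2 to 4 of the four lugs are there, the others absent (None)
- lug4: cream printed hinge lug: flat foot 48 (x) x 30 (y) x 8 mm with an upright rib 40 (x) x 10 (y) mm on its middle, up to 34 mm high, black pivot disc on the rib. Origin: centre of the underside; z up. Grip the rib across its 10 mm (y). 50 g. Starts upright on the plywood board. 2 to 4 of the four lugs are there, the others absent (None)
- cup_large: large sorting cup, green plastic, round, open at the top, 60 mm high, outer diameter 80 mm at the rim tapering to 70 mm at the foot, wall 3 mm, floor 6 mm thick. Origin: centre of the underside; z up. Starts upright and empty, 60 g. The other two go into it where it stands
- cup_medium: medium sorting cup, white plastic, round, open at the top, 60 mm high, outer diameter 64 mm at the rim tapering to 56 mm at the foot, wall 3 mm, floor 6 mm thick. Origin: centre of the underside; z up. Starts upright and empty, 60 g. Nested, its underside rests on the large cup's floor (its origin 6 mm above the large cup's) and its rim stands 6 mm above the large one's
- cup_small: small sorting cup, terracotta plastic, round, open at the top, 60 mm high, outer diameter 48 mm at the rim tapering to 42 mm at the foot, wall 3 mm, floor 6 mm thick. Origin: centre of the underside; z up. Starts upright and empty, 60 g. Nested, its origin is 6 mm above the medium cup's
- screw_bin: bystander: clear open bin of brass screws, 80 x 150 x 70 mm, on the far side; origin at the centre of its underside
- glue: bystander: yellow glue bottle with a red cap, 50 mm across, 120 mm tall, on the far side; origin at the centre of its underside
- tape: bystander: black roll of tape lying flat, 90 mm across, 25 mm high, near the robot; origin at the centre of its underside
Mind the look-alikes: they are no part of the job. There is more than one size of the cover; the job needs the larger.

How it is judged (in metres and radians):
On the way, in this order (a step that is already met when the one before it is completed fails the run):
1. all the lugs present lie in the bowl (horizontal distance between each of lug1, lug2, lug3, lug4 and bowl_floor below 0.078 m and z of lug1 in the frame of bowl_floor between -0.006 and 0.06 m and z of lug2 in the frame of bowl_floor between -0.006 and 0.06 m and z of lug3 in the frame of bowl_floor between -0.006 and 0.06 m and z of lug4 in the frame of bowl_floor between -0.006 and 0.06 m), for 0.2 s.
2. the cover is seated level on the bowl, with the lugs inside, and released (all of step 1 and horizontal distance between cover and bowl_rim below 0.009 m and z of cover in the frame of bowl_rim between -0.011 and -0.0055 m and angle between cover's own z axis and vertical below 0.05 rad and contact force between the fingers and cover below 0.3 N), for 0.3 s.
3. the blue key is fully in, alone, with the cover seated (value of joint key_blue above 0.0045 m and value of joint each of key_yellow, key_green, key_red below 0.002 m and horizontal distance between cover and bowl_rim below 0.009 m and z of cover in the frame of bowl_rim between -0.011 and -0.0055 m and angle between cover's own z axis and vertical below 0.05 rad), for 0.05 s.
4. the yellow key is fully in, alone, with the cover seated (value of joint key_yellow above 0.0045 m and value of joint each of key_blue, key_green, key_red below 0.002 m and horizontal distance between cover and bowl_rim below 0.009 m and z of cover in the frame of bowl_rim between -0.011 and -0.0055 m and angle between cover's own z axis and vertical below 0.05 rad), for 0.05 s.
5. the green key is fully in, alone, with the cover seated (value of joint key_green above 0.0045 m and value of joint each of key_blue, key_yellow, key_red below 0.002 m and horizontal distance between cover and bowl_rim below 0.009 m and z of cover in the frame of bowl_rim between -0.011 and -0.0055 m and angle between cover's own z axis and vertical below 0.05 rad), for 0.05 s.
At the end, for the whole second after the job is handed in: All lugs in the bowl, below its rim; cover seated (9 mm of the axis, 2.5 mm of height, tilt under 0.05 rad); keys up; medium cup down in the large, small in the medium (axes within 9 mm, undersides 2 to 10 mm apart), upright within 0.1 rad on the bench, at rest (all of step 1 and horizontal distance between cover and bowl_rim below 0.009 m and z of cover in the frame of bowl_rim between -0.011 and -0.0055 m and angle between cover's own z axis and vertical below 0.05 rad and horizontal distance between cup_medium and cup_large below 0.009 m and z of cup_medium in the frame of cup_large between 0.002 and 0.01 m and horizontal distance between cup_small and cup_medium below 0.009 m and z of cup_small in the frame of cup_medium between 0.002 and 0.01 m and angle between each of cup_large, cup_medium, cup_small's own z axis and vertical below 0.1 rad and height (world z) of cup_large below 0.01 m and linear speed of each of cover, cup_large, cup_medium, cup_small below 0.03 m/s and value of joint each of key_blue, key_yellow, key_green, key_red below 0.0015 m); the robot touches nothing.
It fails at once if the screw bin, glue bottle or tape is moved more than 30 mm (distance of any of screw_bin, glue, tape from where it was at the start of the episode above 0.03 m).
It fails at once if the red stop key is pressed (over 2 mm) (value of joint key_red above 0.002 m).
It fails at once if two keys are pressed at once (value of joint each of key_blue, key_yellow above 0.003 m or value of joint each of key_blue, key_green above 0.003 m or value of joint each of key_yellow, key_green above 0.003 m).
It fails at once if the green start key is pressed with the cover not seated (value of joint key_green above 0.004 m and not (horizontal distance between cover and bowl_rim below 0.009 m and z of cover in the frame of bowl_rim between -0.011 and -0.0055 m and angle between cover's own z axis and vertical below 0.05 rad)).
It fails at once if the cover is dropped or slammed onto the bowl (over 0.6 m/s within 50 mm of its seat) (distance between cover and bowl_rim below 0.05 m and linear speed of cover above 0.6 m/s).
Of lug1, lug2, lug3, lug4 only 2 to 4 are there at a start; the rules pass over those that are not, and their reading is None.
At some moment in a run one of lug1, lug2, lug3, lug4, cup_large, cup_medium, cup_small may be knocked a few centimetres aside while the robot is not near it.
It also fails if it takes over 210 s, if anything falls off the work surface, if the arm or the gripper's body presses on something with over 40 N, if the wrist force passes 120 N, or if a joint passes its speed limit or range.

## Working session

There is one attempt and no reset: what is moved stays moved. The work goes in short steps, Python scripts to look and compute and a shell command to move; the robot and the scene stay as the last step left them, time stands still between calls to the robot, and variables do not carry over. Pictures are saved under pics/ and viewed, and the job is handed in when it is done.

```bash
ls; mkdir -p pics; python3 - <<'E'
from station import monitor,capture
import cv2,numpy as np
s=monitor.sense();print(s)
for n in ["scene","top","wrist"]:
    c=capture(n);cv2.imwrite(f"pics/{n}0.png",c["img"][:,:,::-1]);print(n,c["K"].tolist(),np.round(c["R"],4).tolist(),c["t"].tolist())
E
```

```text
pics
{'time': 0.0, 'qpos': array([ 1.07840531e+00,  3.00505999e-01,  1.52156863e+00, -5.98442573e-06,
        1.32071365e+00, -6.65940253e-02]), 'qd': array([-0.00087797,  0.00021652,  0.00076781,  0.00019974,  0.00173535,
       -0.00185664]), 'joint_efforts': array([ 9.68844543e-04, -5.43508601e+01, -3.61792231e+01, -7.05576986e-05,
        4.09903529e-03, -2.45439455e-07]), 'position': array([227.06702001, 500.68554274, 230.70744202]), 'tool_rot': array([-0.69073525,  0.691549  , -0.14952141,  0.14929212]), 'force': array([ 1.03780186,  0.04335058, -0.14417435]), 'ft_torque': array([0.01383724, 0.01207918, 0.03249065]), 'grip_width': 85.3016140278529}
scene [[588.1185491435024, 0.0, 320.4063756461007], [0.0, 588.1185491435024, 224.40193102082839], [0.0, 0.0, 1.0]] [[-0.2825, 0.9592, 0.0094], [0.8121, 0.2444, -0.5298], [-0.5106, -0.142, -0.848]] [238.22715604451, -377.09495744039583, 1649.5318567373913]
top [[570.4295326779977, 0.0, 319.18694841847577], [0.0, 570.4295326779977, 243.8834193917942], [0.0, 0.0, 1.0]] [[-0.0192, -0.9998, 0.0073], [-0.9909, 0.018, -0.1335], [0.1333, -0.0098, -0.991]] [-58.02523660047815, 563.0307033861044, 1076.806151676306]
wrist [[359.787634947459, 0.0, 322.9110530001498], [0.0, 359.787634947459, 242.1129016833229], [0.0, 0.0, 1.0]] [[0.4128, 0.9108, -0.0013], [0.8641, -0.3912, 0.3167], [0.288, -0.1319, -0.9485]] [-548.8954350211238, -42.07684946872148, 380.3577920477851]
```

View pics/scene0.png

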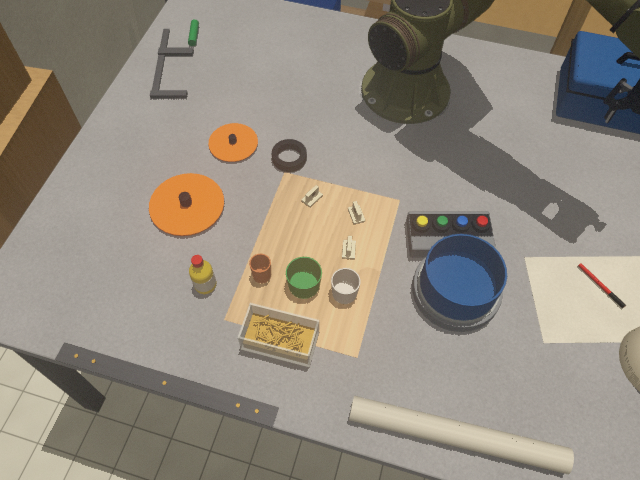

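View pics/top0.png

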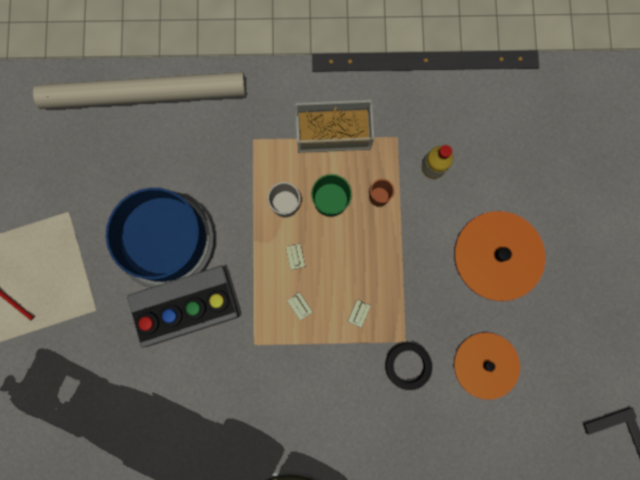

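View pics/wrist0.png

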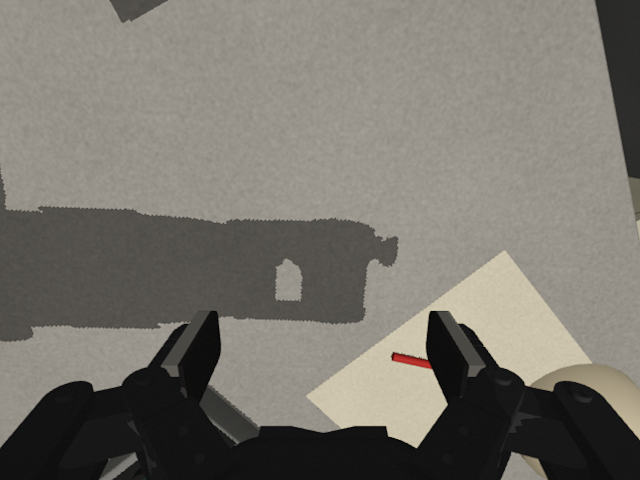

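```bash
cat > h.py <<'E'
from station import monitor,capture
import cv2,numpy as np
from scipy.spatial.transform import Rotation as Ro
def ray(c,uv,z):
    p=np.linalg.inv(c["K"])@np.array([uv[0],uv[1],1.]);d=c["R"].T@p;o=-c["R"].T@np.array(c["t"])
    return o+d*(z-o[2])/d[2]
def proj(c,X):
    p=c["K"]@(c["R"]@np.array(X,float)+c["t"]);return p[:2]/p[2]
def tri(cs,uvs):
    A=[];b=[]
    for c,u in zip(cs,uvs):
        d=c["R"].T@np.linalg.inv(c["K"])@np.array([u[0],u[1],1.]);d/=np.linalg.norm(d);o=-c["R"].T@np.array(c["t"])
        P=np.eye(3)-np.outer(d,d);A.append(P);b.append(P@o)
    return np.linalg.lstsq(np.vstack(A),np.hstack(b),rcond=None)[0]
def blobs(c,lo,hi,amin=40,roi=None):
    hsv=cv2.cvtColor(c["img"],cv2.COLOR_RGB2HSV);m=cv2.inRange(hsv,np.array(lo),np.array(hi))
    if roi: k=np.zeros_like(m);k[roi[1]:roi[3],roi[0]:roi[2]]=1;m*=k
    n,l,st,ce=cv2.connectedComponentsWithStats(m)
    return [(int(st[i,4]),ce[i].round(1).tolist(),st[i,:4].tolist()) for i in range(1,n) if st[i,4]>=amin],m
def R_tool(q): return Ro.from_quat([q[1],q[2],q[3],q[0]]).as_matrix()
def delta(p,yawz=None,down=True):
    """shift to TCP p in tool axes (after levelling ignored) & twist so tool z axis lies along heading yawz (deg, mod 180)"""
    s=monitor.sense();R=R_tool(s["tool_rot"]);d=R.T@(np.array(p)-s["position"])
    tw=None
    cur=np.degrees(np.arctan2(R[1,2],R[0,2]))
    if yawz is not None:
        tw=(yawz-cur+90)%180-90   # world-yaw change; tool y down -> negative about tool y
        tw=-tw
    return d,tw,cur
def save(c,name,box=None,k=1):
    im=c["img"][:,:,::-1]
    if box: im=im[box[1]:box[3],box[0]:box[2]]
    if k!=1: im=cv2.resize(im,None,fx=k,fy=k,interpolation=cv2.INTER_CUBIC)
    cv2.imwrite(f"pics/{name}.png",im)
E
python3 - <<'E'
from h import *
s=monitor.sense();print(R_tool(s["tool_rot"]).round(3).tolist())
t=capture("top");sc=capture("scene")
save(t,"top_crop",(240,130,410,350),3);save(sc,"scene_crop",(230,170,410,350),3)
for n,lo,hi in [("orange",(5,180,120),(15,255,255)),("black?",(0,0,0),(180,255,35)),("red",(0,180,80),(4,255,255)),("blue",(95,120,30),(125,255,255)),("green",(45,100,30),(90,255,255)),("yel",(22,150,100),(32,255,255)),("terra",(3,100,60),(12,200,200))]:
    print(n,"T",[b for b in blobs(t,lo,hi)[0]][:8]);print("   S",[b for b in blobs(sc,lo,hi)[0]][:8])
E
```

```text
[[0.911, -0.0, 0.413], [-0.413, -0.001, 0.911], [-0.0, -1.0, -0.001]]
orange T [(5911, [499.3, 255.7], [455, 212, 89, 88]), (3134, [486.4, 365.4], [455, 333, 64, 66])]
   S [(778, [230.8, 144.3], [209, 124, 48, 37]), (3144, [186.4, 203.8], [149, 174, 74, 61])]
black? T [(996, [123.9, 226.8], [109, 192, 50, 82]), (454, [193.6, 250.1], [163, 209, 43, 71]), (148, [502.2, 253.8], [495, 248, 15, 13]), (82, [231.3, 292.2], [224, 268, 15, 48]), (2003, [183.4, 312.1], [133, 284, 101, 57]), (875, [408.4, 365.5], [386, 343, 45, 46]), (64, [488.3, 365.5], [484, 362, 10, 8]), (94, [602.8, 417.7], [584, 408, 46, 25])]
   S [(85, [619.1, 22.0], [611, 13, 19, 19]), (85, [626.1, 57.7], [617, 53, 23, 10]), (211, [634.4, 97.3], [624, 80, 16, 33])]
red T [(99, [445.1, 150.9], [440, 146, 11, 11]), (132, [15.5, 304.9], [0, 291, 33, 28]), (147, [145.0, 323.2], [139, 317, 13, 14])]
   S []
blue T [(6292, [156.9, 234.1], [106, 188, 94, 93]), (183, [169.0, 315.5], [162, 308, 15, 16])]
   S [(190, [321.5, 2.8], [302, 0, 35, 9]), (2978, [602.6, 62.9], [573, 31, 67, 66]), (56, [620.7, 95.1], [615, 92, 13, 7]), 
[... 316 characters left out ...]
0, [193.1, 29.9], [189, 20, 9, 21]), (75, [442.1, 220.0], [437, 216, 11, 9]), (334, [301.8, 280.0], [286, 270, 32, 19])]
yel T [(296, [438.6, 160.3], [429, 147, 24, 23]), (145, [216.0, 300.6], [210, 294, 13, 14])]
   S [(85, [421.9, 220.3], [417, 216, 11, 11]), (263, [200.8, 271.7], [189, 261, 23, 20])]
terra T [(427, [380.9, 191.1], [370, 179, 24, 25]), (3083, [512.0, 244.7], [454, 211, 92, 90]), (76, [16.6, 306.0], [0, 290, 34, 30]), (191, [498.7, 355.1], [455, 332, 66, 67])]
   S [(117, [185.7, 202.5], [179, 192, 13, 17]), (50, [177.5, 232.4], [154, 223, 48, 13]), (425, [259.9, 267.1], [250, 254, 21, 29]), (49, [197.4, 263.4], [191, 258, 12, 10]), (51, [595.1, 280.9], [582, 269, 27, 26])]
```

```bash
sleep 0
```

```text
(no output)
```

View pics/top_crop.png

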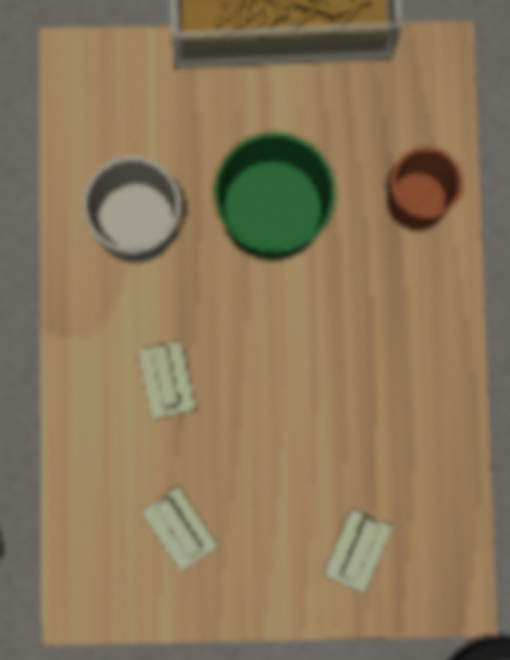

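View pics/scene_crop.png

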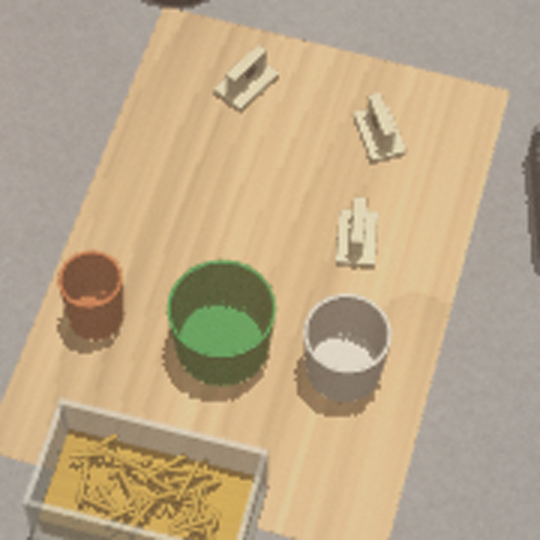

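```bash
python3 - <<'E'
from h import *
t=capture("top");sc=capture("scene")
# keys
for n,a,b in [("red",(145,323.2),(482.3,221)),("blue",(169,315.5),(462,220.5)),("green",(192.6,308),(442.1,220.5)),("yel",(216,300.6),(421.9,220.6))]:
    print(n,ray(t,a,63).round(1),ray(sc,b,63).round(1))
print("cover flange",ray(t,(499.3,255.7),14).round(1), "knob", ray(t,(502.2,253.8),44).round(1), ray(sc,(184.7,198),44).round(1),"small",ray(t,(486.4,365.4),14).round(1))
b,m=blobs(t,(5,180,60),(15,255,255),1000)
for x in b:print(x)
for nm,c,z in [("T",t,14),("S",sc,14)]:
    hsv=cv2.cvtColor(c["img"],cv2.COLOR_RGB2HSV);m=cv2.inRange(hsv,(4,150,60),(16,255,255));m=cv2.morphologyEx(m,cv2.MORPH_CLOSE,np.ones((17,17)))
    for k in cv2.findContours(m,cv2.RETR_EXTERNAL,cv2.CHAIN_APPROX_NONE)[0]:
        if cv2.contourArea(k)>800:
            e=cv2.fitEllipse(k);P=np.array([ray(c,p[0],14)[:2] for p in k]).astype(np.float32)
            print(nm,"ell",np.round(e[0],1),np.round(e[1],1),"world circ",np.round(cv2.fitEllipse(P),1).tolist() if 0 else [np.round(x,1).tolist() for x in cv2.fitEllipse(P)])
# robot reach check
for n,p in [("lugA",(295,256)),("lugB",(299,306)),("lugC",(359,313)),("cupL",(331,194)),("cupM",(285,199)),("cupS",(381,192)),("tape",(408,365)),("glue",(440,160)),("bin",(333,125)),("boardTL",(253,139)),("boardBR",(405,343))]:
    print(n,ray(t,p,20).round(0))
E
```

```text
red [414.7 260.4  63. ] [417.5 260.2  63. ]
blue [428.2 215.8  63. ] [429.6 215.4  63. ]
green [441.3 171.8  63. ] [442.8 171.7  63. ]
yel [454.3 128.   63. ] [456.4 127.4  63. ]
cover flange [ 534.7 -427.7   14. ] knob [ 535.1 -423.8   44. ] [ 543.6 -424.3   44. ] small [ 320.7 -389.4   14. ]
(5974, [499.3, 255.6], [455, 212, 89, 88])
(3176, [486.5, 365.4], [455, 333, 64, 66])
T ell [486.5 365.5] [63.2 66.5] world circ [[321.0, -389.7], [124.4, 125.6], 139.8]
T ell [499.5 255.7] [86.6 90.7] world circ [[535.7, -428.2], [176.9, 178.5], 174.8]
S ell [186.  204.1] [59.9 75.1] world circ [[539.0, -428.5], [177.7, 178.2], 165.3]
S ell [232.7 142.1] [37.1 48.3] world circ [[326.4, -389.6], [124.3, 125.3], 106.2]
lugA [541. -20.  20.]
lugB [442. -27.  20.]
lugC [ 427. -144.   20.]
cupL [665. -94.  20.]
cupM [656.  -2.  20.]
cupS [ 667. -195.   20.]
tape [ 325. -236.   20.]
glue [ 732. -317.   20.]
bin [ 809. -102.   20.]
boardTL [782.  62.  20.]
boardBR [ 367. -232.   20.]
```

```bash
cat >> h.py <<'E'
def lugs(c,roi,lo=(22,15,105),hi=(50,90,255),amin=150,z=8):
    hsv=cv2.cvtColor(c["img"],cv2.COLOR_RGB2HSV);m=cv2.inRange(hsv,np.array(lo),np.array(hi));k=np.zeros_like(m);k[roi[1]:roi[3],roi[0]:roi[2]]=1;m=cv2.morphologyEx(m*k,cv2.MORPH_CLOSE,np.ones((3,3)))
    out=[]
    for q in cv2.findContours(m,cv2.RETR_EXTERNAL,cv2.CHAIN_APPROX_NONE)[0]:
        if cv2.contourArea(q)<amin: continue
        P=np.array([ray(c,p[0],z)[:2] for p in q]).astype(np.float32)
        (cx,cy),(w,h),a=cv2.minAreaRect(P)
        bx=cv2.boxPoints(((cx,cy),(w,h),a));e=[bx[1]-bx[0],bx[2]-bx[1]];e=max(e,key=np.linalg.norm)
        out.append((np.round(q.reshape(-1,2).mean(0)).tolist(),round(cx,1),round(cy,1),round(min(w,h),1),round(max(w,h),1),round(float(np.degrees(np.arctan2(e[1],e[0])))%180,1)))
    return out,m
E
python3 - <<'E'
from h import *
t=capture("top")
hsv=cv2.cvtColor(t["img"],cv2.COLOR_RGB2HSV)
for p in [(290,252),(295,262),(293,300),(356,308),(320,290),(270,256),(290,262),(303,312)]: print(p,hsv[p[1],p[0]])
E
```

```text
(290, 252) [ 35  51 166]
(295, 262) [ 35  50 167]
(293, 300) [ 36  43 165]
(356, 308) [ 38  47 170]
(320, 290) [ 17 104 160]
(270, 256) [ 20  95 161]
(290, 262) [ 35  49 166]
(303, 312) [ 37  44 170]
```

```bash
python3 - <<'E'
from h import *
t=capture("top")
o,m=lugs(t,(245,225,415,350),lo=(26,15,60),hi=(60,75,255))
for x in o:print(x)
# board edge points to measure thickness? bowl rim ellipse
hsv=cv2.cvtColor(t["img"],cv2.COLOR_RGB2HSV)
s=monitor.sense()
E
```

```text
([359.0, 313.0], 426.4, -144.3, 28.3, 46.0, 155.6)
([299.0, 306.0], 443.0, -27.0, 28.5, 46.1, 32.8)
([295.0, 256.0], 541.7, -19.9, 28.6, 46.2, 10.4)
```

```bash
python3 -m crank '[[1,0,0,0,-8.7],[1,0,0,0,-8.7],[1,0,0,0,-8.7],[1,0,0,0,-8.7]]'; python3 - <<'E'
from h import *
print(delta([541.7,-19.9,180],100.4))
E
```

```text
time: 0.95
position: [227.2, 500.9, 231.3]
tool_rot: [0.704, -0.704, -0.066, 0.066]
force: [-0.0, -0.3, -0.2]
grip_width: 85.5
(array([ 212.44952017,   51.30513366, -570.0992061 ]), np.float64(0.2911193023940086), np.float64(100.69111930239401))
```

```bash
python3 -m crank '[[0.5,21.2,4,-57,0],[0.5,21.2,4,-57,0],[0.5,21.2,4,-57,0],[0.5,21.2,4,-57,0],[0.5,21.2,4,-57,0],[0.5,21.2,4,-57,0],[0.5,21.2,4,-57,0],[0.5,21.2,4,-57,0],[0.5,21.2,4,-57,0],[0.5,21.2,4,-57,0]]'; python3 - <<'E'
from h import *
print(delta([541.7,-19.9,180],100.4))
w=capture("wrist");save(w,"w1")
print(proj(w,[541.7,-19.9,8]),proj(w,[541.7,-19.9,34]))
E
```

```text
time: 2.2
position: [539.4, -23.4, 191.3]
tool_rot: [-0.704, 0.704, 0.064, -0.064]
force: [0.7, 1.1, 0.9]
grip_width: 42.8
(array([ 2.87187751, 11.33737793,  3.07547011]), np.float64(-0.008791812621666395), np.float64(100.39120818737834))
[327.3304562  216.87341387] [327.62453031 224.39508231]
```

View pics/w1.png

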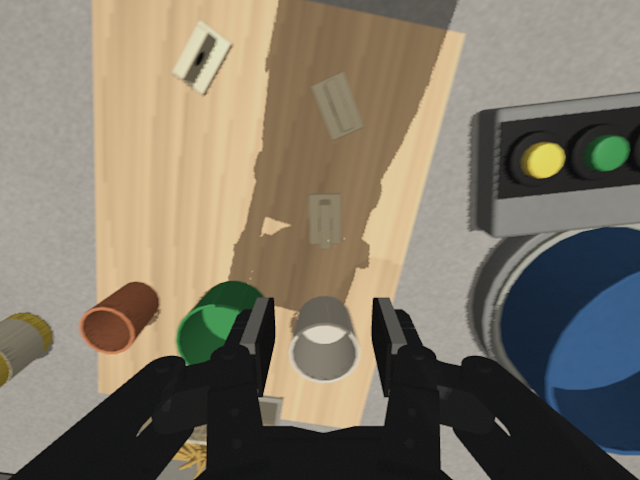

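```bash
python3 - <<'E'
from h import *
w=capture("wrist");save(w,"w1c",(280,170,370,270),6)
print(lugs(w,(295,180,350,260),lo=(22,10,60),hi=(60,75,255))[0])
print(ray(w,(324.5,219.5),8), ray(w,(203,58),8),ray(w,(337,106),8))
E
```

```text
[([333.0, 211.0], 538.5, -21.9, 26.8, 27.2, 104.1)]
[546.59117821 -27.53519948   8.        ] [ 430.64130983 -149.19601619    8.        ] [447.20470347 -34.87091221   8.        ]
```

View pics/w1c.png

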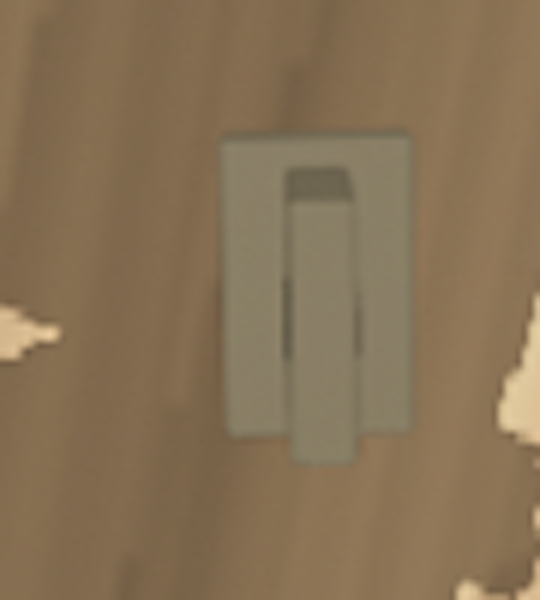

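```bash
python3 - <<'E'
from h import *
w=capture("wrist")
hsv=cv2.cvtColor(w["img"],cv2.COLOR_RGB2HSV);print(hsv[217,325],hsv[217,333],hsv[217,310])
save(w,"w2c",(280,170,370,270),6)
print(ray(w,(332.8,217.3),8), proj(w,[541.7,-19.9,8]),delta([541.7,-19.9,180],100.4),monitor.sense()["position"])
E
```

```text
[ 21  66 136] [ 22  66 139] [ 16 101 134]
[541.44441373 -17.31442328   8.        ] [330.01853451 217.08503598] (array([ 3.25201174, 10.53608037,  3.20767353]), np.float64(-0.19244404132658133), np.float64(100.20755595867342)) [539.07884311 -23.63315108 190.53882626]
```

View pics/w2c.png

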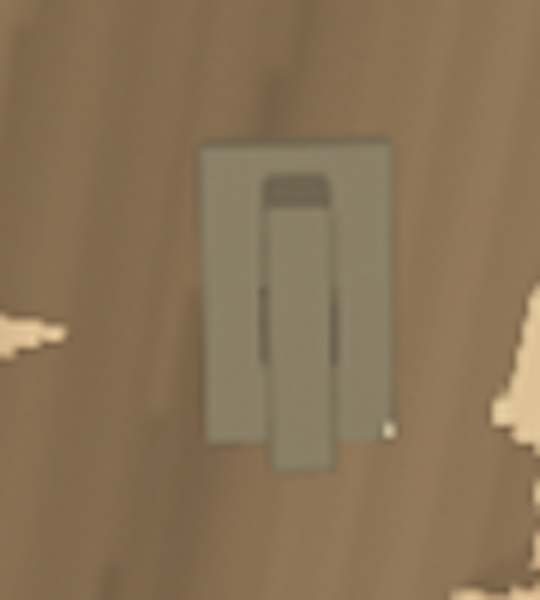

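```bash
python3 -m crank '[[0.35,3.2,50,3.2,0],[0.35,0,55,0,0],[0.35,0,40,0,0],[0.35,0,20,0,0],[0.35,0,10,0,0],[0.35,0,0,0,0]]'; python3 - <<'E'
from h import *
print(delta([541.7,-19.9,14],100.4))
w=capture("wrist");save(w,"w3")
E
```

```text
time: 3.1
position: [541.1, -17.3, 16.4]
tool_rot: [0.704, -0.704, -0.064, 0.064]
force: [-0.5, -0.6, 0.1]
grip_width: 29.9
(array([ 0.10927842,  2.44874702, -2.70879011]), np.float64(0.03809264727773609), np.float64(100.43809264727774))
```

View pics/w3.png

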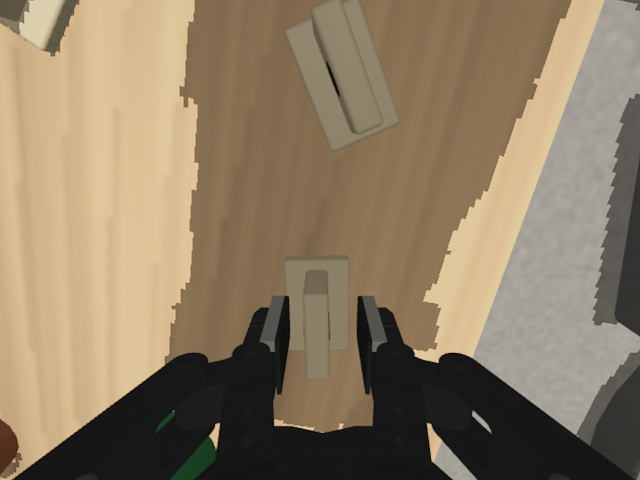

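```bash
python3 -m crank '[[0.35,0,3,-2.5,0],[0,0,0,0,0],[0,0,0,0,0],[0,0,0,0,0],[0,0,0,0,0]]'; python3 -m crank '[[0,0,-30,0,0],[0,0,-50,0,0],[0,0,-50,0,0],[0,0,0,0,0]]'; python3 - <<'E'
from h import *
# bowl center check
t=capture("top");save(t,"top2",(80,150,420,360),2);sc=capture("scene");save(sc,"scene2",(400,200,520,340),4)
K=np.array([[414.7,260.4],[428.2,215.8],[441.3,171.8],[454.3,128.]]);K2=np.array([[417.5,260.2],[429.6,215.4],[442.8,171.7],[456.4,127.4]])
for k in (K,K2,(K+K2)/2):
    m=k.mean(0);u=k[3]-k[0];u/=np.linalg.norm(u);n=np.array([-u[1],u[0]]);print(m,n,np.degrees(np.arctan2(n[1],n[0])),m+150*n)
hs=cv2.cvtColor(t["img"],cv2.COLOR_RGB2HSV);m=cv2.inRange(hs,(95,110,20),(125,255,255));m[284:]=0
k=max(cv2.findContours(m,cv2.RETR_EXTERNAL,cv2.CHAIN_APPROX_NONE)[0],key=cv2.contourArea);k=cv2.convexHull(k)
P=np.array([ray(t,p[0],115)[:2] for p in k]).astype(np.float32);print(cv2.minEnclosingCircle(P),[np.round(x,1) for x in cv2.fitEllipse(P)])
E
```

```text
time: 3.78
position: [542.0, -20.3, 13.8]
tool_rot: [-0.704, 0.704, 0.064, -0.064]
force: [-0.3, -2.0, 5.8]
grip_width: 8.4
time: 4.28
position: [543.1, -20.3, 146.9]
tool_rot: [-0.704, 0.705, 0.066, -0.062]
force: [0.1, 0.1, -1.5]
grip_width: 8.5
[434.625 194.   ] [0.95806495 0.28655115] 16.6515904222651 [578.33474186 236.98267204]
[436.575 193.675] [0.95967561 0.2811098 ] 16.326452147514754 [580.52634185 235.84146986]
[435.6    193.8375] [0.95887468 0.2838298 ] 16.48891262025566 [579.43120156 236.41196954]
((573.84521484375, 229.9408721923828), 90.46002960205078) [array([575. , 230.2]), array([166.6, 181.6]), np.float64(152.9)]
```

View pics/top2.png

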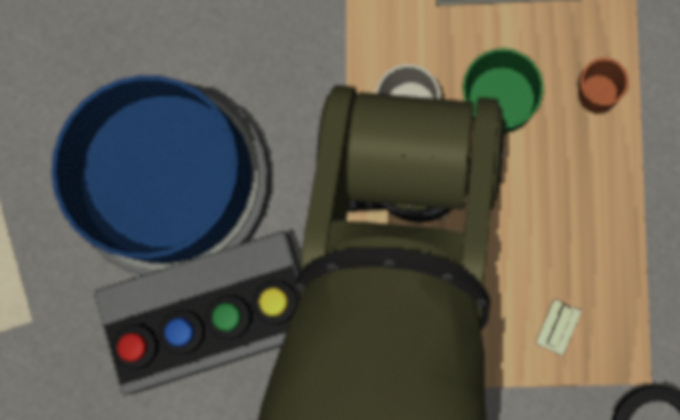

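View pics/scene2.png

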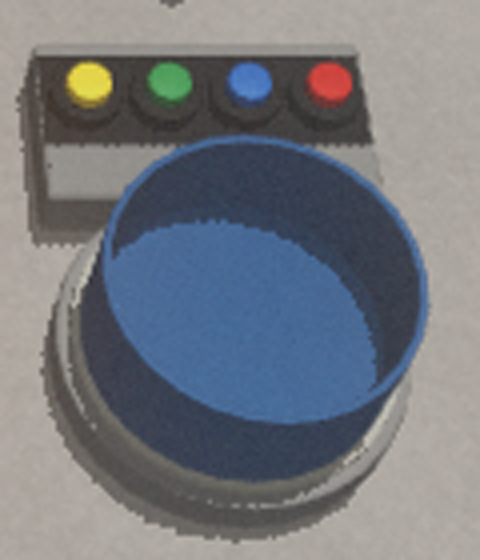

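```bash
python3 - <<'E'
from h import *
from scipy.optimize import least_squares
t=capture("top");sc=capture("scene")
def fit(P):
    r=least_squares(lambda v:np.hypot(P[:,0]-v[0],P[:,1]-v[1])-v[2],[580,236,85]);return r.x.round(1),np.abs(r.fun).max().round(1)
T=np.array([(53,168),(253,165),(148,76),(160,262),(85,100),(225,105),(85,235)])/2+[80,150]
S=np.array([(104,245),(428,290),(248,137),(292,423),(365,170),(140,345),(395,385)])/4+[400,200]
for c,q in((t,T),(sc,S)): print(fit(np.array([ray(c,p,115)[:2] for p in q])))
print(delta([580,236,150],106.5))
E
```

```text
(array([575.8, 227.9,  87.7]), np.float64(3.3))
(array([579.5, 238.9,  84. ]), np.float64(2.3))
(array([ 84.57231209,  -8.10044879, 244.87943216]), np.float64(-6.096727022252281), np.float64(100.40327297774772))
```

```bash
python3 -m crank '[[0,0,-30,0,-6.1],[0,0,0,0,0]]';python3 - <<'E'
from h import *
print(delta([598.7,263.1,176],106.5))
E
```

```text
time: 4.72
position: [542.1, -20.2, 173.8]
tool_rot: [-0.7, 0.7, 0.102, -0.101]
force: [-0.4, -0.3, -2.1]
grip_width: 8.8
(array([134.98087412,  -2.13045552, 255.45926143]), np.float64(0.05196697205633427), np.float64(106.55196697205633))
```

```bash
python3 -m crank '[[0,27,0,50,0],[0,27,0,51,0],[0,27,0,51,0],[0,27,0,51,0],[0,27,0,51,0],[0,0,0,0,0],[0,0,0,0,0]]';python3 - <<'E'
from h import *
print(delta([598.7,263.1,62],106.5))
w=capture("wrist");save(w,"w4")
E
```

```text
time: 5.6
position: [598.5, 261.3, 171.5]
tool_rot: [-0.7, 0.7, 0.1, -0.102]
force: [-0.1, -0.3, 0.3]
grip_width: 8.7
(array([  1.01416467, 109.52358835,   1.71571686]), np.float64(-0.029586879918468867), np.float64(106.47041312008153))
```

View pics/w4.png

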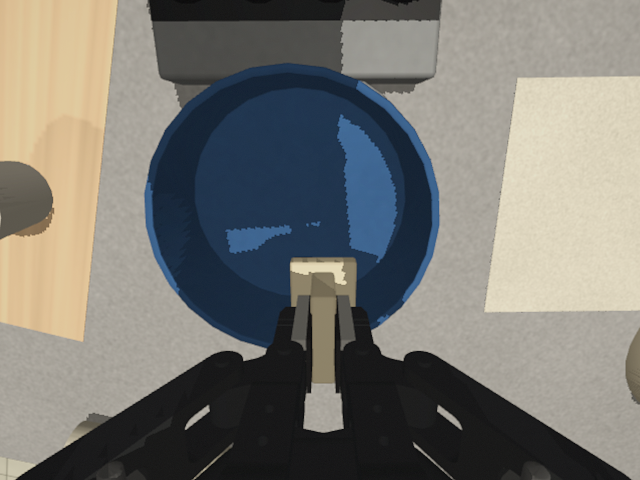

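```bash
python3 - <<'E'
from h import *
from scipy.optimize import least_squares
w=capture("wrist")
P=np.array([ray(w,p,115)[:2] for p in [(145,208),(439,205),(288,64),(185,105),(400,105),(180,290),(398,305)]])
r=least_squares(lambda v:np.hypot(P[:,0]-v[0],P[:,1]-v[1])-v[2],[580,236,85]);print(r.x.round(1),r.fun.round(1))
E
python3 -m crank '[[0,1,40,-1.3,0],[0,0,40,0,0],[0,0,15,0,0],[0,0,8,0,0],[0,0,4,0,0],[0,0,0,0,0]]'
```

```text
[577.8 236.   83.3] [ 1.1 -0.2 -1.4 -0.1  1.4 -0.5 -0.3]
time: 6.45
position: [600.6, 260.8, 67.1]
tool_rot: [0.7, -0.7, -0.102, 0.101]
force: [-0.1, -0.2, -0.1]
grip_width: 8.6
```

```bash
python3 -m crank '[[0,0,4,0,0],[0,0,2,0,0],[0,0,0,0,0]]';python3 -m crank '[[0,0,1.5,0,0],[0,0,1.5,0,0],[0,0,0,0,0]]'
```

```text
time: 6.82
position: [600.2, 260.7, 60.2]
tool_rot: [-0.7, 0.7, 0.101, -0.102]
force: [0.6, -0.2, -0.4]
grip_width: 8.7
time: 7.2
position: [600.4, 260.8, 58.8]
tool_rot: [0.7, -0.7, -0.102, 0.101]
force: [-7.1, -3.6, 13.3]
grip_width: 8.9
```

```bash
python3 -m crank '[[0.28,0,0,0,0],[0.28,0,0,0,0],[0.28,0,-10,0,0],[0.28,0,-40,0,0],[0.28,0,-60,0,0],[0.28,0,0,0,0]]'; python3 - <<'E'
from h import *
w=capture("wrist");save(w,"w5")
t=capture("top")
s=monitor.sense()
print(s["position"])
# next lug B at 443,-27 yaw 32.8 -> heading 122.8
print(delta([443,-27,130],122.8))
E
```

```text
time: 7.95
position: [602.0, 261.4, 173.5]
tool_rot: [0.7, -0.699, -0.105, 0.098]
force: [-0.1, 0.1, -0.9]
grip_width: 23.6
[600.30861585 260.75318108 168.03794399]
(array([-232.62873655,   37.74582605, -231.20100037]), np.float64(-16.293456614791154), np.float64(106.50654338520884))
```

View pics/w5.png

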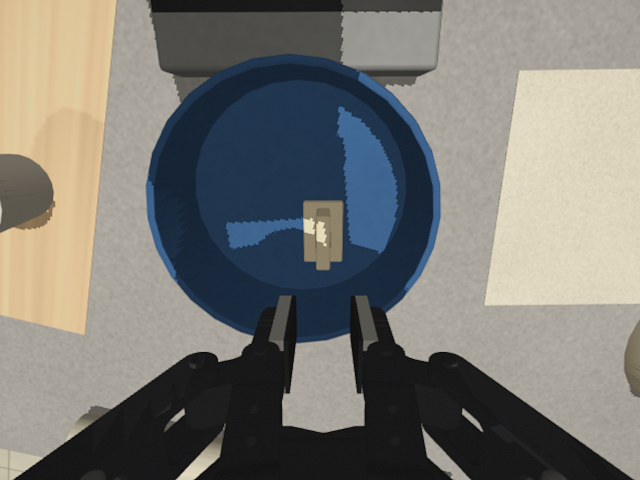

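```bash
python3 -m crank '[[0.4,-38.8,0,-38.5,0],[0.4,-38.8,0,-38.5,0],[0.4,-38.8,0,-38.5,0],[0.4,-38.8,0,-38.5,0],[0.4,-38.8,0,-38.5,0],[0.4,-38.8,0,-38.5,0],[0.4,0,0,0,-8.1],[0.4,0,0,0,-8.2],[0.4,0,0,0,0],[0.4,0,0,0,0]]'; python3 - <<'E'
from h import *
w=capture("wrist");save(w,"w6")
print(delta([443,-27,130],122.8), proj(w,[443,-27,8]),proj(w,[443,-27,34]))
t=capture("top");print(lugs(t,(245,225,415,350),lo=(26,15,60),hi=(60,75,255))[0])
E
```

```text
time: 9.3
position: [442.4, -26.8, 166.8]
tool_rot: [0.679, -0.678, -0.198, 0.199]
force: [-0.2, -0.7, 0.4]
grip_width: 34.0
(array([ 0.31630157, 36.89934153, -0.49898892]), np.float64(-0.13160712530203966), np.float64(122.66839287469796)) [323.43117498 221.82159551] [323.41729146 230.3293022 ]
[([359.0, 313.0], 426.5, -144.3, 28.2, 46.0, 155.0), ([288.0, 300.0], 453.8, -5.5, 11.5, 118.9, 80.5)]
```

View pics/w6.png

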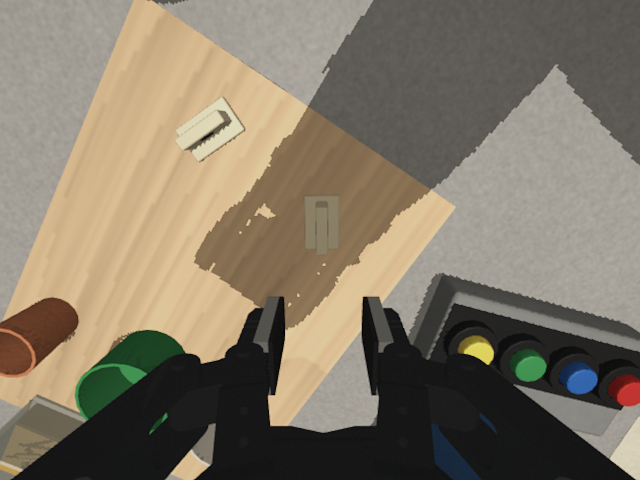

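```bash
python3 -m crank '[[0.4,0.3,55,-0.8,0],[0.35,0,50,0,0],[0.35,0,30,0,0],[0.35,0,15,0,0],[0.35,0,2.5,0,0],[0.35,0,0,0,0]]'; python3 - <<'E'
from h import *
w=capture("wrist");save(w,"w7",(200,230,440,420),3)
print(delta([443,-27,14],122.8))
E
```

```text
time: 10.15
position: [443.9, -27.5, 15.6]
tool_rot: [-0.678, 0.679, 0.2, -0.199]
force: [0.2, -0.3, -0.4]
grip_width: 30.1
(array([-0.58476049,  1.78007181,  0.94037045]), np.float64(-0.005570131239963416), np.float64(122.79442986876003))
```

View pics/w7.png

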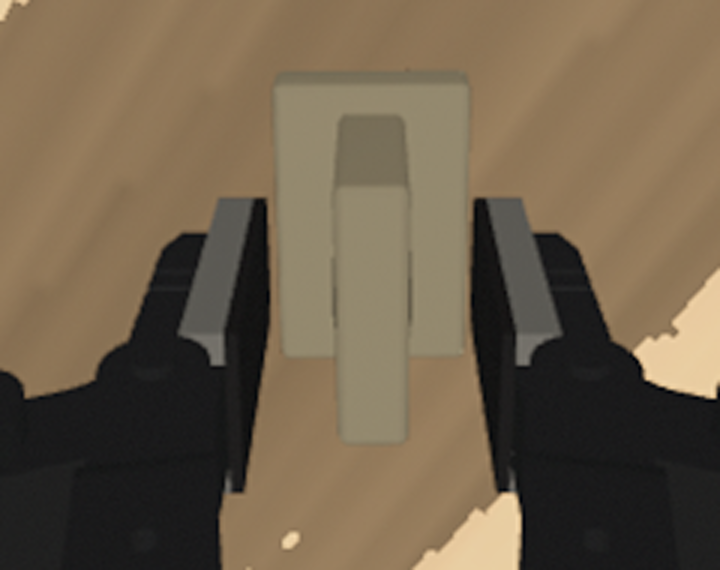

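```bash
python3 -m crank '[[0,0,1.5,0,0],[0,0,0,0,0],[0,0,0,0,0],[0,0,-30,0,0],[0,0,-60,0,0],[0,0,-60,0,0],[0,0,-10,0,8.1],[0,0,0,0,8.2],[0,0,0,0,0]]'; python3 - <<'E'
from h import *
print(delta([548.8,245.2,172],106.5))
E
```

```text
time: 11.32
position: [443.3, -27.4, 173.6]
tool_rot: [-0.7, 0.7, 0.102, -0.102]
force: [-0.2, -0.4, -0.9]
grip_width: 9.0
(array([178.77624788,   1.65926616, 231.25839188]), np.float64(0.04868491881524051), np.float64(106.54868491881524))
```

```bash
python3 -m crank '[[0,35.7,0,46.2,0],[0,35.7,0,46.2,0],[0,35.7,0,46.2,0],[0,35.7,0,46.2,0],[0,35.7,0,46.2,0],[0,0,0,0,0],[0,0,0,0,0]]'; python3 - <<'E'
from h import *
print(delta([548.8,245.2,58.5],106.5))
w=capture("wrist");save(w,"w8")
E
```

```text
time: 12.2
position: [548.6, 244.5, 172.7]
tool_rot: [-0.7, 0.7, 0.102, -0.103]
force: [0.5, 0.2, 0.7]
grip_width: 8.6
(array([  0.57307797, 114.22147307,   0.63797742]), np.float64(0.14918119238986094), np.float64(106.64918119238986))
```

View pics/w8.png

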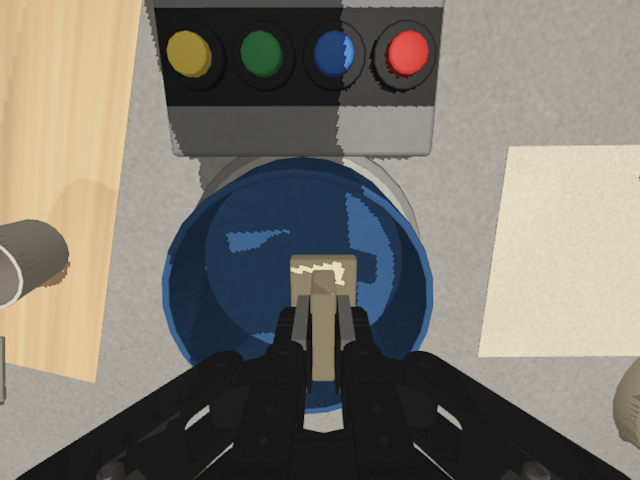

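```bash
python3 -m crank '[[0,0.5,50,0.5,0],[0,0,40,0,0],[0,0,15,0,0],[0,0,5,0,0],[0,0,2,0,0],[0,0,1,0,0],[0,0,1,0,0],[0,0,1,0,0],[0,0,0,0,0]]'
```

```text
time: 13.38
position: [549.4, 245.5, 59.1]
tool_rot: [0.7, -0.7, -0.102, 0.101]
force: [-3.5, -1.1, 5.4]
grip_width: 8.8
```

```bash
python3 -m crank '[[0.28,0,0,0,0],[0.28,0,0,0,0],[0.28,0,-10,0,0],[0.28,0,-40,0,0],[0.28,0,-60,0,0],[0.28,0,0,0,0],[0.28,0,0,0,0]]'; python3 - <<'E'
from h import *
w=capture("wrist");save(w,"w9")
t=capture("top");print(lugs(t,(245,225,415,350),lo=(26,15,60),hi=(60,75,255))[0])
print(delta([426.5,-144.3,168],65.4))
E
```

```text
time: 14.25
position: [549.0, 245.3, 168.2]
tool_rot: [-0.7, 0.7, 0.101, -0.102]
force: [-0.3, -0.4, -0.9]
grip_width: 24.0
[([359.0, 313.0], 426.4, -144.3, 28.3, 45.6, 155.6)]
(array([-227.85294561,   -0.39447478, -338.72808979]), np.float64(41.10456383412911), np.float64(106.50456383412912))
```

View pics/w9.png

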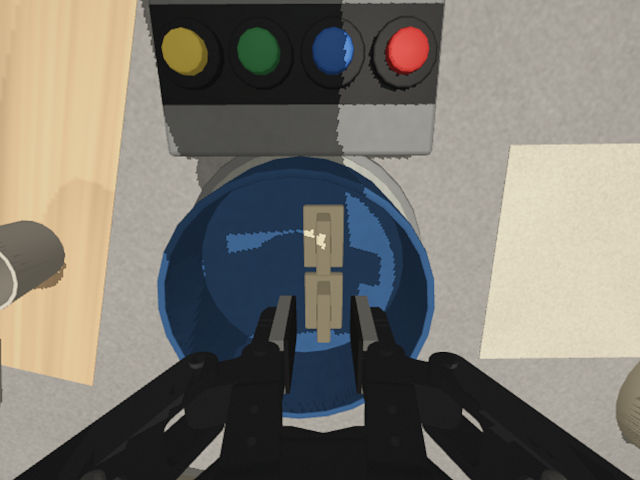

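```bash
python3 - <<'E'
from h import *
w=capture("wrist")
for p in [(185,51),(258,50),(333,50),(408,49)]: print(ray(w,p,63).round(1))
E
python3 -m crank '[[0.4,-32.5,0,-48.4,0],[0.4,-32.5,0,-48.4,0],[0.4,-32.5,0,-48.4,0],[0.4,-32.5,0,-48.4,0],[0.4,-32.5,0,-48.4,0],[0.4,-32.5,0,-48.4,0],[0.4,-32.5,0,-48.4,0],[0.4,0,0,0,10.2],[0.4,0,0,0,10.3],[0.4,0,0,0,10.3]]'; python3 -m crank '[[0.4,0,0,0,10.3],[0.4,0,0,0,0],[0.4,0,0,0,0]]'; python3 - <<'E'
from h import *
w=capture("wrist");save(w,"w10")
print(delta([426.5,-144.3,16],65.5), proj(w,[426.5,-144.3,8]),proj(w,[426.5,-144.3,34]))
t=capture("top");save(t,"top3")
E
```

```text
[455.3 128.   63. ]
[442. 171.  63.]
[428.9 215.2  63. ]
[415.3 259.1  63. ]
time: 15.65
position: [426.9, -144.2, 167.5]
tool_rot: [0.701, -0.701, 0.091, -0.09]
force: [0.1, -0.5, 0.2]
grip_width: 34.1
time: 16.02
position: [427.2, -144.0, 167.9]
tool_rot: [0.691, -0.691, 0.149, -0.149]
force: [0.3, -0.6, 0.5]
grip_width: 34.2
(array([ -0.46018026, 152.02958257,  -0.56326184]), np.float64(0.09797081507156236), np.float64(65.59797081507156)) [322.99317146 219.42315167] [322.99077469 227.75566952]
```

View pics/w10.png

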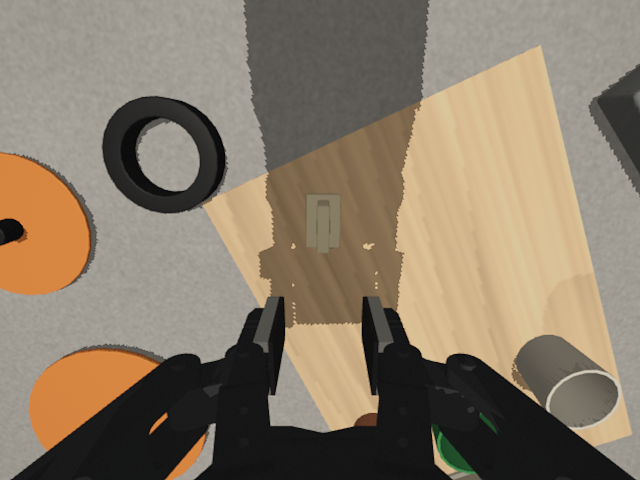

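View pics/top3.png

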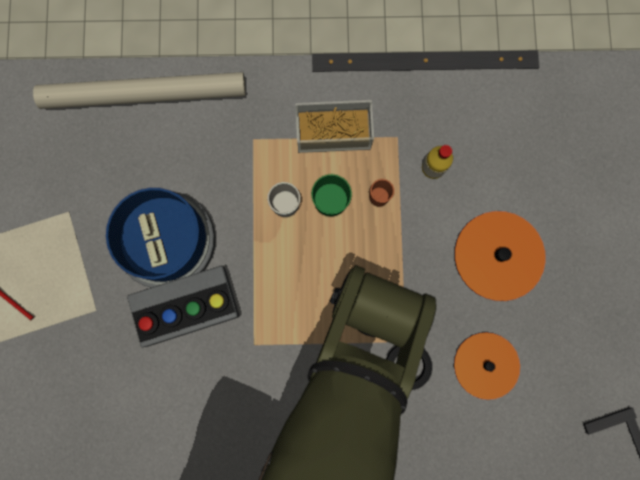

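```bash
python3 -m crank '[[0.4,-0.4,55,-0.6,0],[0.35,0,50,0,0],[0.35,0,30,0,0],[0.35,0,15,0,0],[0.35,0,3,0,0],[0,0,1,0,0],[0,0,0,0,0],[0,0,0,0,0],[0,0,0,0,0]]';  python3 -m crank '[[0,0,-30,0,0],[0,0,-60,0,0],[0,0,-65,0,-5]]' ; python3 -m crank '[[0,0,-30,0,0],[0,0,-60,0,0],[0,0,-62,0,-10],[0,0,0,0,-10.3],[0,0,0,0,-10.3],[0,0,0,0,-10.3],[0,0,0,0,0]]'; python3 - <<'E'
from h import *
print(delta([584.2,217.1,172],106.5))
E
```

```text
time: 17.25
position: [427.3, -144.7, 15.2]
tool_rot: [-0.691, 0.691, -0.15, 0.151]
force: [-0.5, 0.8, 7.7]
grip_width: 8.3
time: 18.12
position: [426.7, -144.4, 166.6]
tool_rot: [-0.7, 0.7, 0.1, -0.1]
force: [0.9, 0.0, -0.6]
grip_width: 8.6
(array([252.34127077,  -5.40044263, 303.02556897]), np.float64(-0.256554277945952), np.float64(106.24344572205405))out of range: a shift must lie within [-62.5, 62.5]
```

```bash
python3 -m crank '[[0,36,-1,43.3,0],[0,36,-1,43.3,0],[0,36,-1,43.3,0],[0,36,-1,43.3,0],[0,36,-1,43.3,0],[0,36,-1,43.3,0],[0,36,0,43.3,0],[0,0,0,0,0],[0,0,0,0,0]]'; python3 - <<'E'
from h import *
print(delta([584.2,217.1,58.5],106.5))
w=capture("wrist");save(w,"w11")
E
```

```text
time: 19.25
position: [583.2, 216.8, 172.0]
tool_rot: [-0.7, 0.7, 0.099, -0.1]
force: [-0.3, -1.2, -0.2]
grip_width: 8.8
(array([1.12771061e+00, 1.13501392e+02, 1.99082458e-03]), np.float64(-0.3479595560738318), np.float64(106.15204044392617))
```

View pics/w11.png

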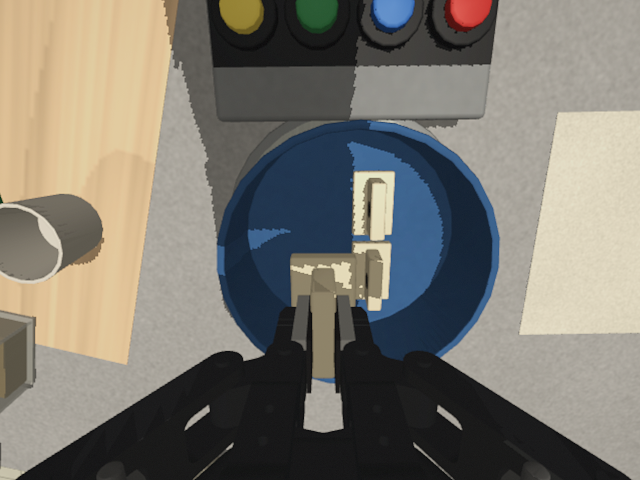

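```bash
python3 -m crank '[[0,1,50,0,0],[0,0,40,0,0],[0,0,13,0,0],[0,0,5,0,0],[0,0,2,0,0],[0,0,1,0,0],[0,0,1,0,0],[0,0,0,0,0]]'
```

```text
time: 20.3
position: [584.5, 217.6, 60.5]
tool_rot: [0.7, -0.7, -0.1, 0.1]
force: [-0.4, -0.2, 0.0]
grip_width: 8.5
```

```bash
python3 -m crank '[[0,0,1,0,0],[0.25,0,0,0,0],[0.25,0,0,0,0],[0.25,0,-10,0,0],[0.25,0,-40,0,0],[0.25,0,-62,0,0],[0.25,0,0,0,0],[0.25,0,0,0,0]]'; python3 - <<'E'
from h import *
w=capture("wrist");save(w,"w12")
t=capture("top");sc=capture("scene");save(sc,"scene3")
print(delta([537,-427,200],None))
E
```

```text
time: 21.3
position: [584.3, 217.5, 171.4]
tool_rot: [0.7, -0.7, -0.1, 0.1]
force: [-0.0, 0.0, -0.4]
grip_width: 21.4
(array([-226.07091184,  -29.43665458, -605.2503273 ]), None, np.float64(106.30155926260295))
```

View pics/w12.png

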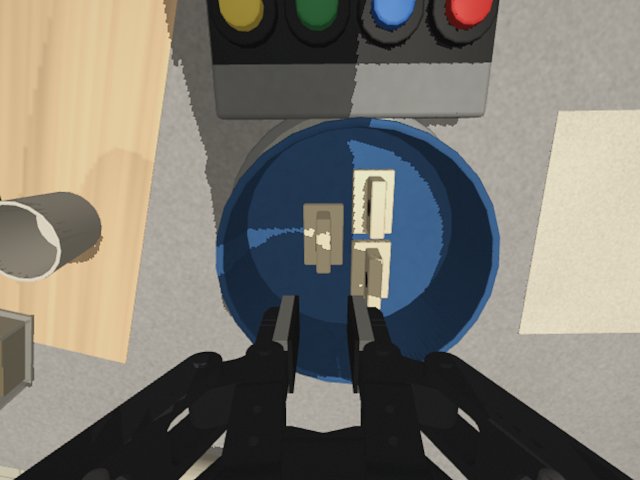

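View pics/scene3.png

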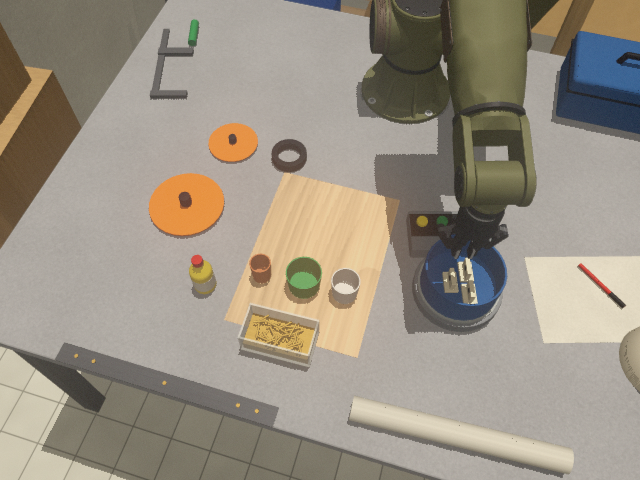

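```bash
python3 -m crank '[[0.5,0,-10,0,9.3],[0.5,0,-10,0,9.3],[0.5,0,-5,0,9.3],[0.5,0,-5,0,9.3],[0.5,0,0,0,9.3],[0.5,0,0,0,0]]'; python3 - <<'E'
from h import *
print(delta([537,-427,200],60))
E
```

```text
time: 22.2
position: [584.3, 217.4, 200.4]
tool_rot: [-0.683, 0.683, -0.184, 0.183]
force: [-0.4, 0.1, -0.3]
grip_width: 42.8
(array([ 282.70539817,    0.78045591, -581.04863522]), np.float64(-0.1393098642747077), np.float64(59.86069013572529))
```

```bash
python3 -m crank '[[0.5,26,0,-54,0],[0.5,26,0,-54,0],[0.5,26,0,-54,0],[0.5,26,0,-54,0],[0.5,26,0,-54,0],[0.5,26,0,-54,0],[0.5,26,0,-54,0],[0.5,26,0,-54,0],[0.5,26,0,-54,0],[0.5,26,0,-54,0]]';python3 -m crank '[[0.5,22.7,0,-41,0],[0.5,0,0,0,0],[0.5,0,0,0,0],[0.5,0,0,0,0]]'; python3 - <<'E'
from h import *
w=capture("wrist");save(w,"w13")
print(delta([537,-427,180],60),proj(w,[537,-427,44]),proj(w,[537,-427,14]))
hs=cv2.cvtColor(w["img"],cv2.COLOR_RGB2HSV);m=cv2.inRange(hs,(4,120,60),(18,255,255));m=cv2.morphologyEx(m,cv2.MORPH_CLOSE,np.ones((5,5)))
k=max(cv2.findContours(m,cv2.RETR_EXTERNAL,cv2.CHAIN_APPROX_NONE)[0],key=cv2.contourArea)
P=np.array([ray(w,p[0],14)[:2] for p in k if p[0][1]<290]);from scipy.optimize import least_squares
r=least_squares(lambda v:np.hypot(P[:,0]-v[0],P[:,1]-v[1])-v[2],[537,-427,90],loss="soft_l1");print(r.x.round(1),np.median(abs(r.fun)))
E
```

```text
time: 23.45
position: [537.1, -381.9, 200.8]
tool_rot: [0.683, -0.683, 0.183, -0.182]
force: [1.3, 0.7, 0.7]
grip_width: 42.9
time: 23.95
position: [537.0, -425.7, 201.4]
tool_rot: [0.683, -0.683, 0.183, -0.183]
force: [0.6, 0.1, -0.1]
grip_width: 42.9
(array([ 0.58948905, 21.52156541, -1.03172183]), np.float64(-0.06594025952870197), np.float64(59.93405974047129)) [322.28141276 221.31864978] [322.33070529 212.97381349]
[ 537.7 -430.    89.6] 0.23783164587997874
```

View pics/w13.png

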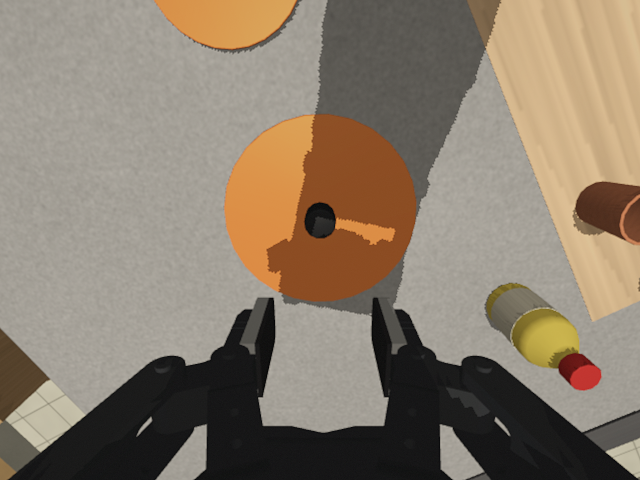

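```bash
python3 -m crank '[[0.5,0.8,60,-1.5,0],[0.5,0,60,0,0],[0.5,0,40,0,0],[0.5,0,18,0,0],[0.5,0,5,0,0],[0.5,0,0,0,0]]'; python3 - <<'E'
from h import *
w=capture("wrist");save(w,"w14",(160,180,480,420),2)
print(delta([537,-428,17],60))
E
```

```text
time: 24.75
position: [537.2, -428.9, 19.9]
tool_rot: [-0.682, 0.683, -0.183, 0.185]
force: [0.6, -0.3, 0.3]
grip_width: 42.9
(array([-0.71247197,  3.15987038,  0.79599701]), np.float64(-0.1822789351124925), np.float64(59.817721064887515))
```

View pics/w14.png

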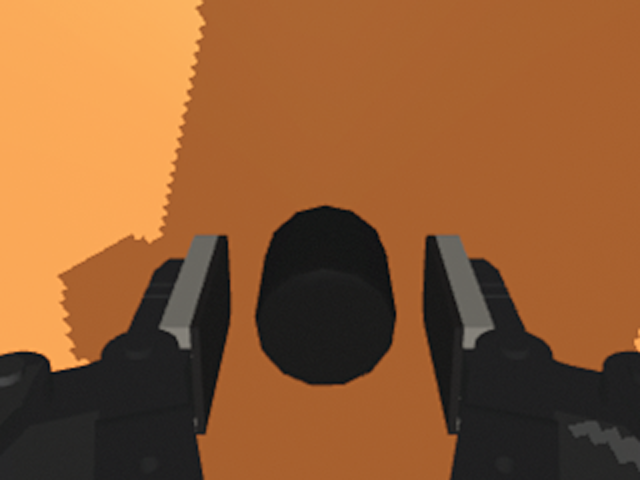

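```bash
python3 -m crank '[[0.5,-0.5,2.5,0,0],[0,0,0,0,0],[0,0,0,0,0],[0,0,0,0,0],[0,0,0,0,0]]'; python3 -m crank '[[0,0,-5,0,0],[0,0,-15,0,0],[0,0,-40,0,0],[0,0,-60,0,0],[0,0,-60,0,0],[0,0,-30,0,0],[0,0,0,0,0],[0,0,0,0,0]]'; python3 - <<'E'
from h import *
sc=capture("scene");save(sc,"scene4")
print(delta([578.7,236.2,225],60))
E
```

```text
time: 25.42
position: [536.2, -428.6, 16.5]
tool_rot: [-0.683, 0.683, -0.184, 0.184]
force: [-0.9, 1.1, 5.7]
grip_width: 26.2
time: 26.42
position: [535.7, -427.9, 224.1]
tool_rot: [0.683, -0.682, 0.185, -0.183]
force: [-0.1, -0.3, -2.5]
grip_width: 26.7
(array([-2.96790556e+02, -4.34937260e-02,  5.95646263e+02]), np.float64(-0.19786640065305505), np.float64(59.80213359934695))
```

View pics/scene4.png

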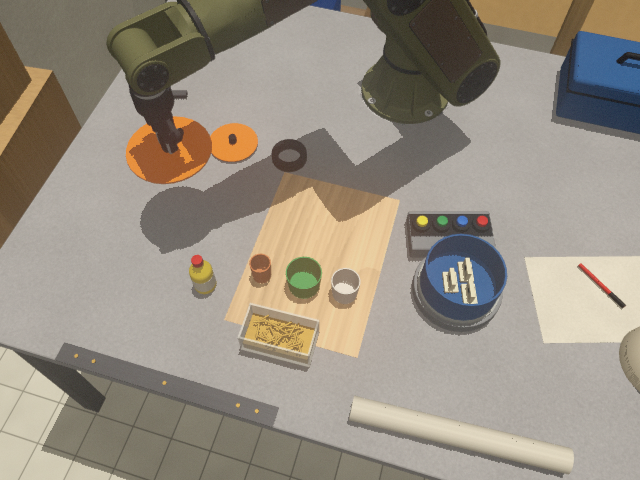

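```bash
python3 -m crank '[[0,-10,0,20,0],[0,-19.8,0,39.7,0],[0,-24,0,48,0],[0,-24,0,48,0],[0,-24,0,48,0],[0,-24,0,48,0],[0,-24,0,48,0],[0,-24,0,48,0],[0,-24,0,48,0],[0,-24,0,48,0]]'; python3 -m crank '[[0,-24,0,48,0],[0,-22,0,45,0],[0,-18,0,36,0],[0,-8,0,16,0],[0,-4,0,8,0],[0,0,0,0,0],[0,0,0,0,0],[0,0,0,0,0]]'; python3 - <<'E'
from h import *
print(delta([578.7,236.2,180],60))
E
```

```text
time: 27.72
position: [566.9, 68.5, 224.3]
tool_rot: [-0.682, 0.683, -0.185, 0.183]
force: [0.9, -0.4, -1.7]
grip_width: 26.4
time: 28.72
position: [579.0, 236.4, 225.9]
tool_rot: [0.683, -0.683, 0.184, -0.185]
force: [-0.4, -0.0, -1.9]
grip_width: 26.4
(array([-0.14567226, 45.94224578, -0.29451827]), np.float64(-0.25482347155308105), np.float64(59.74517652844692))
```

```bash
python3 - <<'E'
from h import *
for n in ("top","scene"):
    c=capture(n);hs=cv2.cvtColor(c["img"],cv2.COLOR_RGB2HSV);m=cv2.inRange(hs,(4,120,40),(18,255,255));cv2.imwrite(f"pics/m_{n}.png",m)
    k=[q for q in cv2.findContours(m,cv2.RETR_EXTERNAL,cv2.CHAIN_APPROX_NONE)[0] if cv2.contourArea(q)>800]
    for q in k: print(n,cv2.boundingRect(q),cv2.contourArea(q))
    save(c,"cv_"+n)
E
```

```text
top (454, 332, 66, 68) 3379.0
top (120, 168, 71, 108) 4442.0
scene (430, 205, 95, 81) 4135.0
scene (208, 123, 50, 39) 1430.5
scene (0, 71, 68, 137) 3429.5
scene (0, 24, 33, 101) 1557.0
scene (541, 0, 99, 41) 2740.5
```

View pics/cv_top.png

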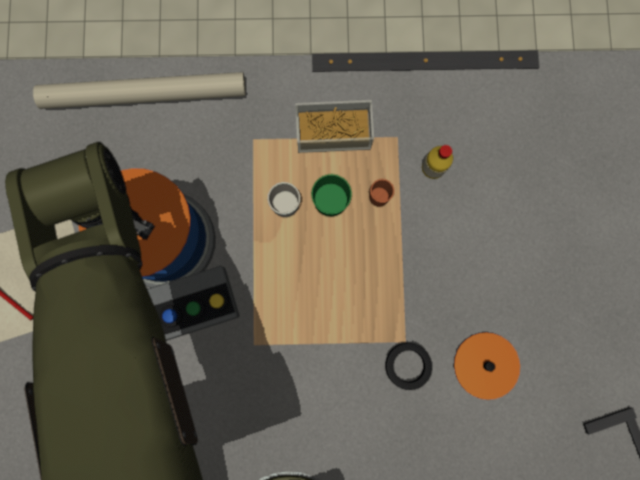

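View pics/cv_scene.png

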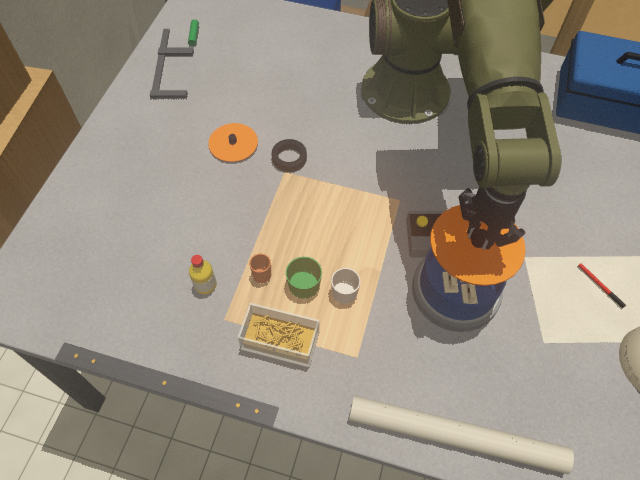

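```bash
python3 -m crank '[[0,0,25,0,0],[0,0,25,0,0],[0,0,20,0,0],[0,0,12,0,0],[0,0,6,0,0],[0,0,3,0,0],[0,0,0,0,0],[0,0,0,0,0]]'; python3 - <<'E'
from h import *
print(delta([578.7,236.2,123.5],60))
c=capture("scene");save(c,"cv2_scene",(390,180,550,330),5)
E
```

```text
time: 29.82
position: [579.0, 237.3, 135.4]
tool_rot: [0.683, -0.683, 0.184, -0.184]
force: [0.1, -0.7, -3.2]
grip_width: 26.3
(array([ 0.27336221, 11.85173293, -1.10303531]), np.float64(-0.19727027527373764), np.float64(59.80272972472626))
```

View pics/cv2_scene.png

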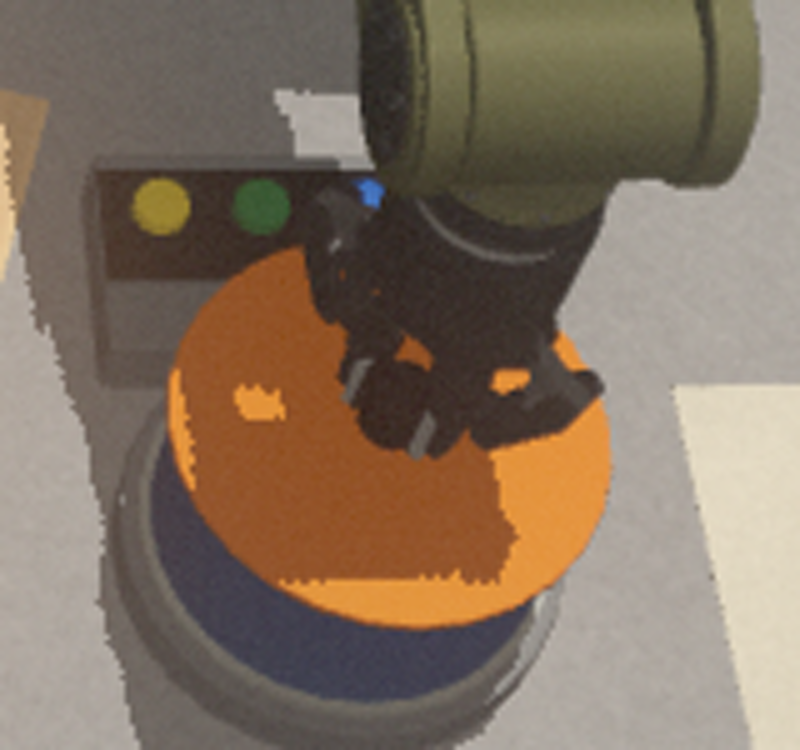

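```bash
python3 - <<'E'
from h import *
from scipy.optimize import least_squares
c=capture("scene")
hs=cv2.cvtColor(c["img"],cv2.COLOR_RGB2HSV);m=cv2.inRange(hs,(4,120,40),(18,255,255));m[:,:400]=0;m[:200]=0;m[:,540:]=0
q=max(cv2.findContours(m,cv2.RETR_EXTERNAL,cv2.CHAIN_APPROX_NONE)[0],key=cv2.contourArea).reshape(-1,2)
q=q[(q[:,1]>262)]
P=np.array([ray(c,p,132)[:2] for p in q])
r=least_squares(lambda v:np.hypot(P[:,0]-v[0],P[:,1]-v[1])-v[2],[580,236,90],loss="soft_l1");print(r.x.round(1),np.median(abs(r.fun)),len(q))
print(monitor.sense()["position"])
E
```

```text
[605.1 235.3  70.5] 9.529670788013867 176
[578.93239713 237.28900738 135.19981714]
```

```bash
python3 - <<'E'
from h import *
from scipy.optimize import least_squares
c=capture("scene")
q=np.array([(168,400),(420,628),(611,460),(270,575),(540,590),(200,500),(595,530)])/5+[390,180]
P=np.array([ray(c,p,131)[:2] for p in q])
for f in (0,1):
    r=least_squares(lambda v:np.hypot(P[:,0]-v[0],P[:,1]-v[1])-(v[2] if f else 91),[580,236,90]);print(r.x.round(1),r.fun.round(1))
E
```

```text
[579.  237.2  90. ] [ 0.   1.6 -1.2 -0.7 -0.2 -1.2 -0.3]
[580.2 237.4  90.1] [ 0.9  1.3 -0.4 -0.8 -0.3 -0.9  0.1]
```

```bash
python3 -m crank '[[0,0,4,0,0],[0,0,3,0,0],[0,0,2,0,0],[0,0,1,0,0],[0,0,1,0,0],[0,0,0,0,0],[0,0,0,0,0]]'; python3 -m crank '[[0,0,0.5,0,0],[0,0,0,0,0]]'
```

```text
time: 30.85
position: [578.8, 237.2, 123.9]
tool_rot: [0.683, -0.683, 0.184, -0.184]
force: [-0.4, -0.1, -1.9]
grip_width: 26.1
time: 31.1
position: [578.9, 237.2, 123.5]
tool_rot: [0.683, -0.683, 0.184, -0.184]
force: [-1.4, 0.7, 0.4]
grip_width: 26.4
```

```bash
python3 -m crank '[[0,0,0.5,0,0],[0,0,0,0,0]]'; python3 -m crank '[[0.45,0,0,0,0],[0.45,0,0,0,0],[0.45,0,0,0,0],[0.45,0,-20,0,0],[0.45,0,-50,0,0],[0.45,0,-30,0,0],[0.45,0,0,0,0],[0.45,0,0,0,0]]'; python3 - <<'E'
from h import *
c=capture("scene");save(c,"cv3_scene",(390,180,550,330),5);w=capture("wrist");save(w,"w15")
print(delta([428.9,215.4,170],106.5))
E
```

```text
time: 31.35
position: [578.9, 237.3, 123.5]
tool_rot: [0.683, -0.683, 0.184, -0.184]
force: [-2.6, -0.6, 5.6]
grip_width: 26.5
time: 32.35
position: [578.5, 237.1, 221.8]
tool_rot: [-0.682, 0.683, -0.185, 0.184]
force: [-0.4, 0.0, -0.1]
grip_width: 38.5
(array([-118.27536299,   51.77536888,  -93.88934211]), np.float64(-46.699475469014885), np.float64(59.800524530985115))
```

View pics/cv3_scene.png

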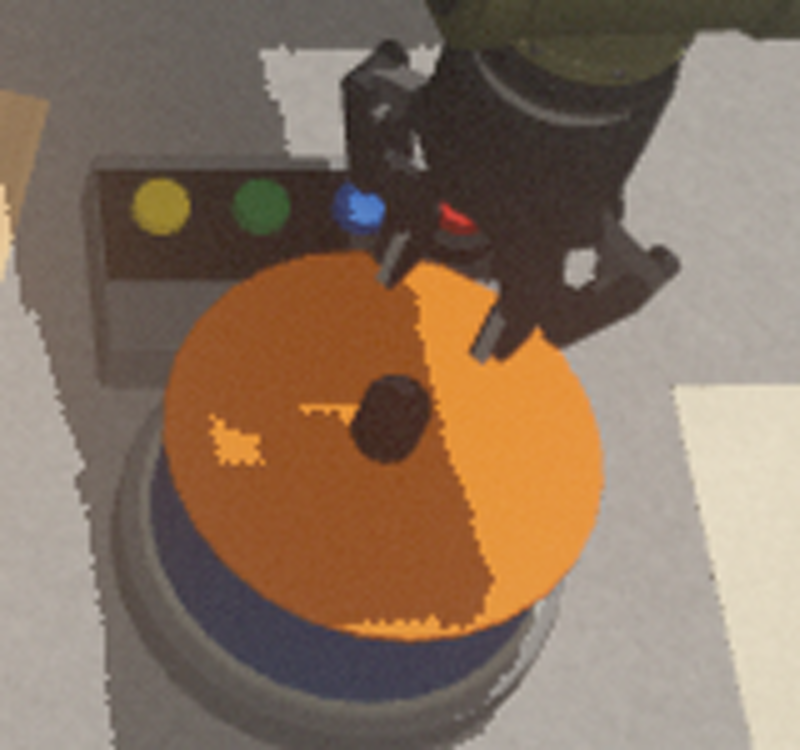

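View pics/w15.png

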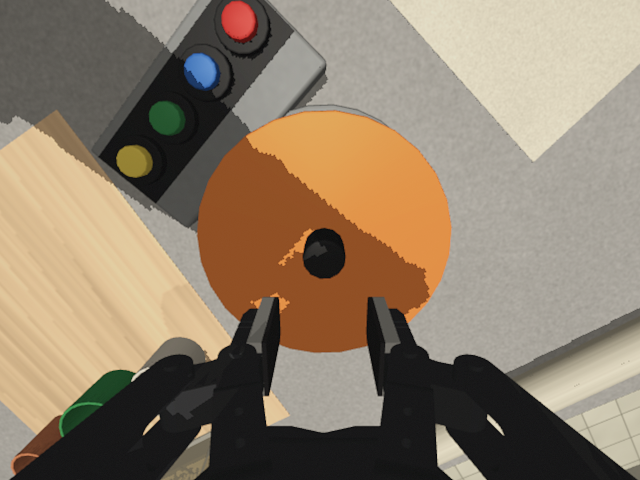

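```bash
python3 -m crank '[[0,0,0,0,-9.3],[0,0,0,0,-9.3],[0,0,0,0,-9.3],[0,0,0,0,-9.3],[0,0,0,0,-9.5],[0,0,0,0,0]]'; python3 - <<'E'
from h import *
from scipy.optimize import least_squares
c=capture("scene")
q=np.array([(163,430),(420,640),(604,470),(270,590),(540,602),(190,510)])/5+[390,180]
P=np.array([ray(c,p,121)[:2] for p in q])
r=least_squares(lambda v:np.hypot(P[:,0]-v[0],P[:,1]-v[1])-91,[580,236]);print(r.x.round(1),r.fun.round(1))
print(delta([428.9,215.4,170],106.5))
E
```

```text
time: 33.2
position: [578.6, 237.2, 221.9]
tool_rot: [-0.7, 0.7, 0.101, -0.102]
force: [-0.3, -0.2, 0.1]
grip_width: -0.4
[580.4 237.2] [ 0.5  0.9 -1.1 -1.6  0.7 -0.2]
(array([-149.7887549 ,   52.21888041,   21.14255222]), np.float64(-0.20394865944922458), np.float64(106.29605134055078))
```

```bash
python3 -m crank '[[0,-50,0,7,0],[0,-50,0,7,0],[0,-49.8,0,7.1,0],[0,0,50,0,0],[0,0,50,0,0],[0,0,30,0,0],[0,0,0,0,0],[0,0,0,0,0]]'; python3 - <<'E'
from h import *
print(delta([428.9,215.4,63],106.5))
c=capture("wrist");save(c,"w16")
t=capture("scene");save(t,"s16",(390,180,550,330),5)
E
```

```text
time: 34.25
position: [429.8, 215.1, 94.0]
tool_rot: [0.7, -0.7, -0.101, 0.1]
force: [0.1, -0.4, 0.2]
grip_width: 0.0
(array([-0.79901659, 30.98669055,  0.48932367]), np.float64(-0.08846732503759824), np.float64(106.4115326749624))
```

View pics/w16.png

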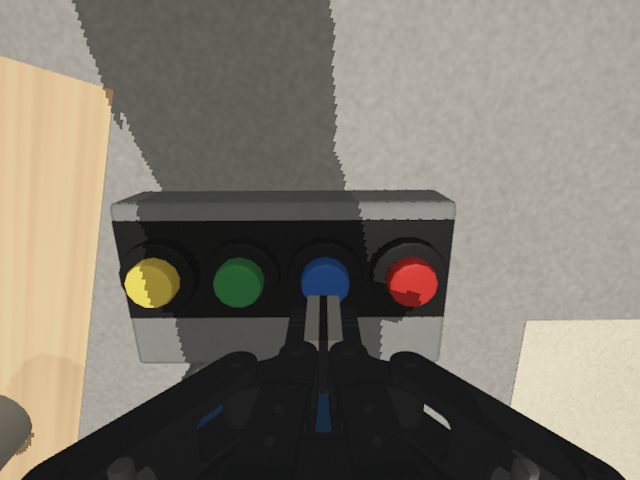

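View pics/s16.png

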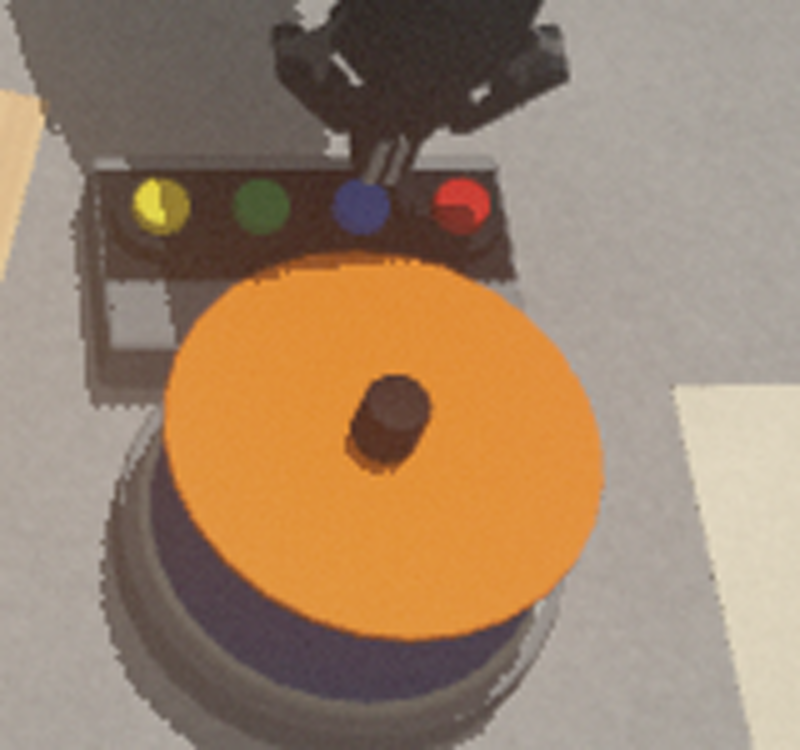

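```bash
python3 -m crank '[[0,-0.8,18,0.4,0],[0,0,8,0,0],[0,0,4,0,0],[0,0,0,0,0]]'; python3 -m crank '[[0,0,2,0,0],[0,0,2,0,0],[0,0,1,0,0],[0,0,0,0,0],[0,0,0,0,0]]'
```

```text
time: 34.85
position: [428.5, 215.1, 63.2]
tool_rot: [0.7, -0.7, -0.102, 0.101]
force: [-2.3, -0.5, 3.2]
grip_width: 0.1
time: 35.48
position: [428.8, 215.3, 60.4]
tool_rot: [0.7, -0.7, -0.102, 0.101]
force: [-16.1, -8.1, 41.8]
grip_width: -0.1
```

```bash
python3 -m crank '[[0,0,-2,0,0],[0,0,0,0,0]]'; python3 - <<'E'
from h import *
c=capture("wrist");save(c,"w17",(100,180,480,380),2)
E
python3 -m crank '[[0,0,-10,0,0],[0,0,-20,0,0],[0,0,0,0,0],[0,0,0,0,0]]'; python3 - <<'E'
from h import *
c=capture("wrist");save(c,"w18",(100,180,480,380),2)
print(delta([455.3,128,92],106.5),delta([442,171.2,92],106.5))
E
```

```text
time: 35.72
position: [428.6, 215.2, 60.9]
tool_rot: [0.7, -0.7, -0.102, 0.101]
force: [-6.6, -2.2, 16.4]
grip_width: -0.0
time: 36.28
position: [428.1, 215.0, 89.3]
tool_rot: [-0.7, 0.7, 0.101, -0.102]
force: [-0.1, 0.2, 0.2]
grip_width: -0.1
(array([  1.46608591,  -2.8581177 , -91.06724075]), np.float64(0.002039776878916655), np.float64(106.50203977687892)) (array([  0.98485122,  -2.86290545, -45.86880726]), np.float64(0.002039776878916655), np.float64(106.50203977687892))
```

View pics/w17.png

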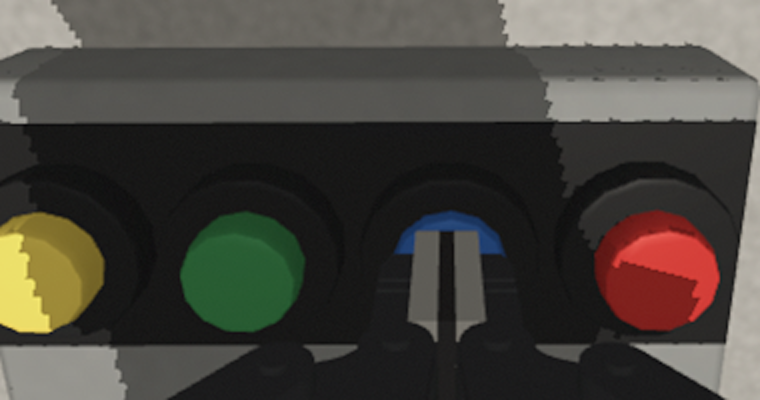

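View pics/w18.png

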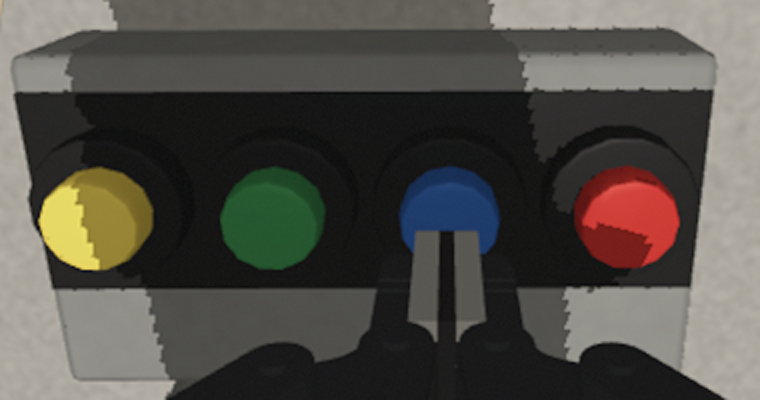

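```bash
python3 -m crank '[[0,0.7,-3,-46,0],[0,0.7,0,-45,0],[0,0,0,0,0],[0,0,0,0,0]]'; python3 - <<'E'
from h import *
c=capture("wrist");save(c,"w19",(100,180,480,380),2)
print(delta([455.3,128,67],106.5))
E
```

```text
time: 36.83
position: [455.2, 128.4, 92.3]
tool_rot: [0.7, -0.7, -0.101, 0.102]
force: [0.3, 0.3, -0.4]
grip_width: 0.2
(array([-0.05459201, 25.41616933, -0.77774002]), np.float64(0.029523988726566586), np.float64(106.52952398872657))
```

View pics/w19.png

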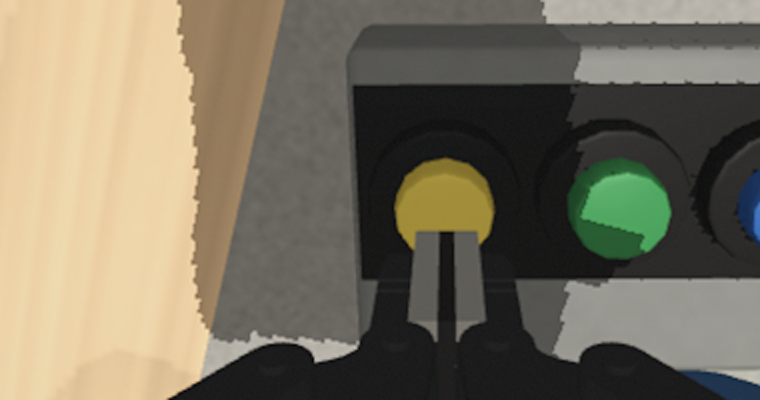

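```bash
python3 -m crank '[[0,0,17,-0.5,0],[0,0,8,0,0],[0,0,3,0,0],[0,0,2,0,0],[0,0,1.5,0,0],[0,0,0,0,0],[0,0,0,0,0]]'; python3 - <<'E'
from h import *
c=capture("wrist");save(c,"w20",(100,180,480,380),2)
E
```

```text
time: 37.75
position: [455.8, 127.8, 61.6]
tool_rot: [0.7, -0.7, -0.102, 0.101]
force: [-1.4, 2.7, 4.7]
grip_width: -0.3
```

View pics/w20.png

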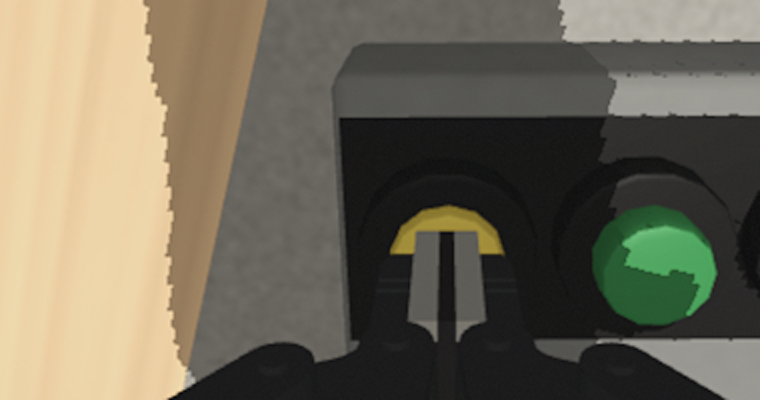

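```bash
python3 -m crank '[[0,0,1,0,0],[0,0,0.5,0,0],[0,0,0,0,0]]'; python3 -m crank '[[0,0,-10,0,0],[0,0,-20,0,0],[0,0,0,0,0],[0,0,0,0,0]]'; python3 - <<'E'
from h import *
c=capture("wrist");save(c,"w21",(100,180,480,380),2)
print(delta([442,171.2,92],106.5))
E
```

```text
time: 38.17
position: [456.0, 127.8, 60.8]
tool_rot: [0.7, -0.7, -0.102, 0.101]
force: [-7.1, 1.7, 19.0]
grip_width: -0.1
time: 38.67
position: [455.4, 127.5, 89.2]
tool_rot: [-0.7, 0.7, 0.101, -0.102]
force: [-0.4, 0.1, -0.1]
grip_width: -0.3
(array([-0.33690104, -2.97616744, 45.64813124]), np.float64(-0.0020046196385550274), np.float64(106.49799538036144))
```

View pics/w21.png

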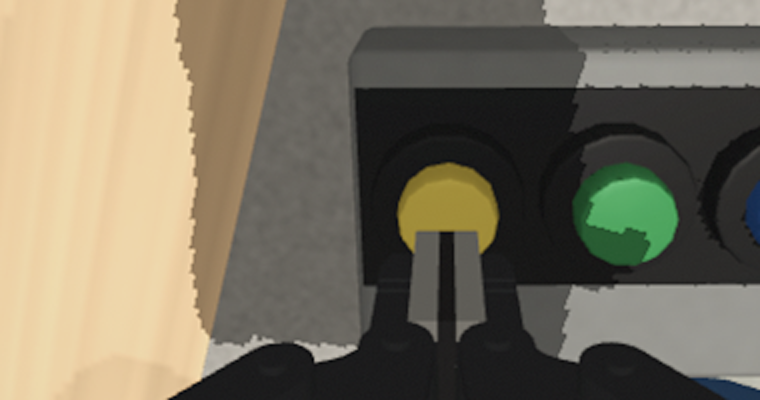

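```bash
python3 -m crank '[[0,-0.3,-3,45.6,0],[0,0,0,0,0],[0,0,0,0,0]]'; python3 - <<'E'
from h import *
c=capture("wrist");save(c,"w22",(100,180,480,380),2);c=capture("scene");save(c,"s22")
print(delta([442,171.2,67],106.5))
E
```

```text
time: 39.1
position: [442.2, 171.1, 92.2]
tool_rot: [-0.7, 0.7, 0.101, -0.102]
force: [-0.1, 0.6, -0.4]
grip_width: -0.1
(array([-0.30040748, 25.45033159,  0.60827699]), np.float64(-0.03173328648395568), np.float64(106.46826671351604))
```

View pics/w22.png

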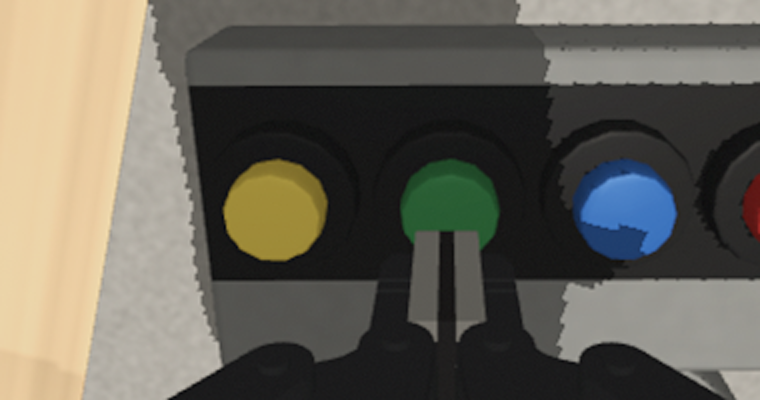

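View pics/s22.png

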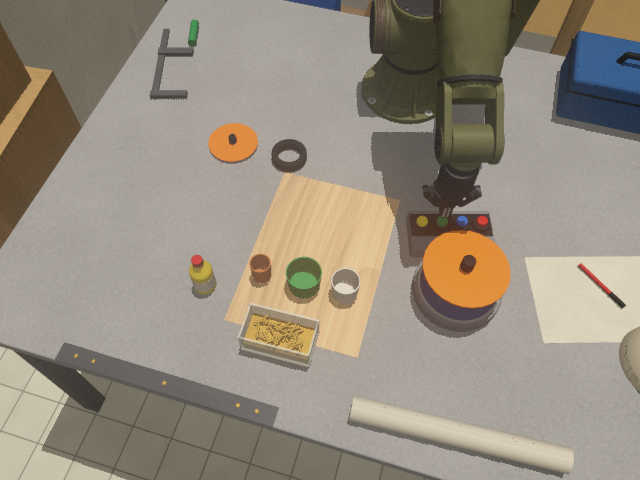

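```bash
python3 -m crank '[[0,0,17,0.5,0],[0,0,8,0,0],[0,0,3,0,0],[0,0,2,0,0],[0,0,2,0,0],[0,0,1,0,0],[0,0,0,0,0],[0,0,0,0,0]]'; python3 - <<'E'
from h import *
c=capture("wrist");save(c,"w23",(100,180,480,380),2)
E
```

```text
time: 40.2
position: [442.5, 171.7, 60.8]
tool_rot: [-0.7, 0.7, 0.102, -0.101]
force: [-5.8, -5.8, 17.4]
grip_width: -0.0
```

View pics/w23.png

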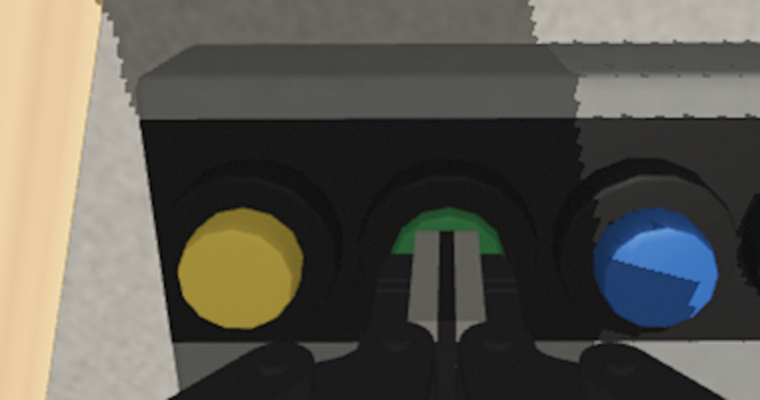

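```bash
python3 -m crank '[[0,0,-10,0,0],[0,0,-40,0,0],[0,0,-60,0,0],[0,0,0,0,0]]'; python3 - <<'E'
from h import *
from scipy.optimize import least_squares
for n in("top","scene"):
    c=capture(n);hs=cv2.cvtColor(c["img"],cv2.COLOR_RGB2HSV)
    R=(255,165,405,225) if n=="top" else (240,245,370,310)
    save(c,"cups_"+n,R,5)
E
```

```text
time: 40.75
position: [443.9, 172.5, 174.1]
tool_rot: [0.7, -0.699, -0.104, 0.099]
force: [0.6, 0.7, -0.5]
grip_width: -0.5
```

View pics/cups_top.png

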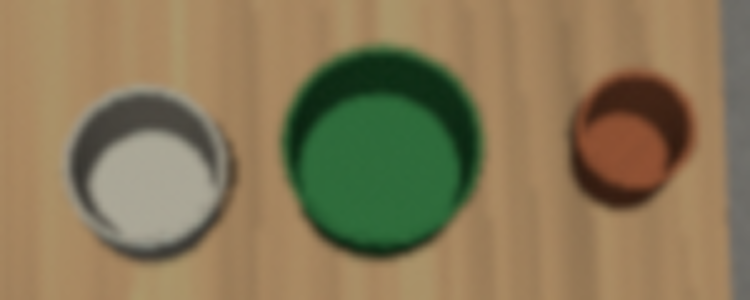

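View pics/cups_scene.png

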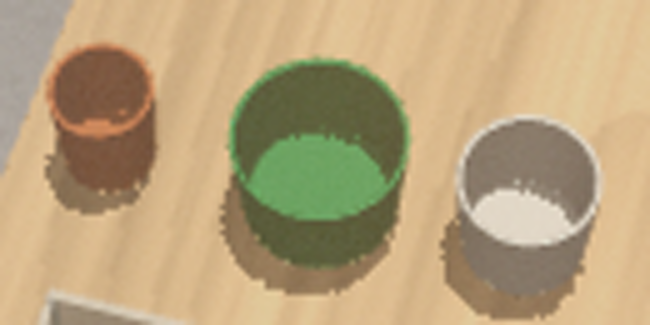

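```bash
python3 - <<'E'
from h import *
t=capture("top");s=capture("scene")
for n,a,b in[("S",(634,128),(101,90)),("L",(383,145),(319.5,140)),("M",(147,166),(529.5,180.5))]:
    a=np.array(a)/5+[255,165];b=np.array(b)/5+[240,245]
    A=ray(t,a,60);B=ray(s,b,60);print(n,A.round(1),B.round(1),tri([t,s],[a,b]).round(1))
print(delta([655,-8,170],106.5))
E
```

```text
S [ 661.  -191.9   60. ] [ 664.7 -190.5   60. ] [ 662.2 -192.2   54.6]
L [656.  -94.3  60. ] [660.7 -91.7  60. ] [657.4 -93.7  53. ]
M [649.3  -2.7  60. ] [6.534e+02 6.000e-01 6.000e+01] [650.5  -1.2  53.5]
(array([ 153.37090413,   -1.48212512, -232.95427865]), np.float64(0.0069963041899825384), np.float64(106.50699630418998))
```

```bash
python3 -m crank '[[1,0,0,0,10.65],[1,0,0,0,10.65],[1,0,0,0,10.65],[1,0,0,0,10.65],[1,0,0,0,10.65],[1,0,0,0,10.65],[1,0,0,0,10.65],[1,0,0,0,10.65],[1,0,0,0,10.65],[1,0,0,0,10.65]]'; python3 - <<'E'
from h import *
print(delta([651.3,-1.5,172],0),monitor.sense()["qpos"])
E
```

```text
time: 42.2
position: [441.8, 171.7, 168.5]
tool_rot: [0.498, -0.499, 0.502, -0.501]
force: [0.2, 0.1, 0.8]
grip_width: 85.7
(array([171.95839373,  -3.85398447, 210.54280401]), np.float64(-0.3459766464529537), np.float64(-0.34597664645295073)) [2.93392665e-01 1.98083303e-01 1.80285971e+00 8.76461156e-05
 1.14302966e+00 2.99393924e-01]
```

```bash
python3 -m crank '[[1,34.4,-2,42,0],[1,34.4,-2,42,0],[1,34.4,0,42,0],[1,34.4,0,42,0],[1,34.4,0,42,0],[1,0,0,0,0],[1,0,0,0,0],[1,0,0,0,0]]'; python3 - <<'E'
from h import *
w=capture("wrist");save(w,"w30");print(delta([651.3,-1.5,44],0),proj(w,[651.3,-1.5,60]),proj(w,[658.3,-93,60]),proj(w,[663,-191.3,60]))
E
```

```text
time: 43.2
position: [651.7, 0.8, 173.7]
tool_rot: [-0.5, 0.5, -0.5, 0.5]
force: [0.3, 0.4, 0.1]
grip_width: 85.4
(array([  2.25739123, 129.95456032,  -0.46768637]), np.float64(0.06801496700946075), np.float64(0.06801496700946198)) [321.94084535 238.64496346] [330.33464674 343.79618191] [334.62808005 436.20518129]
```

View pics/w30.png

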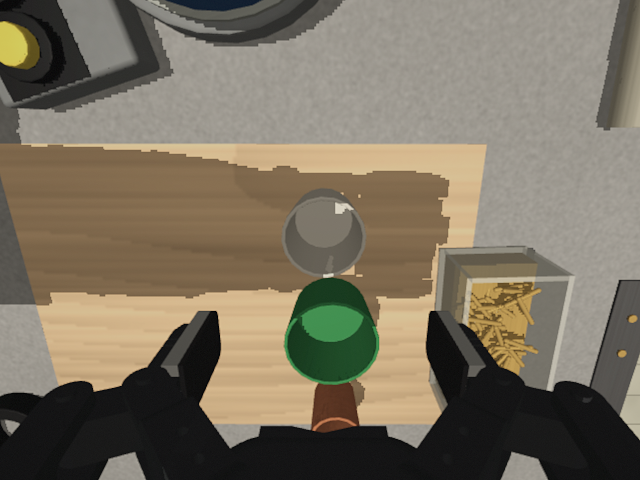

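```bash
python3 -m crank '[[1,1,50,0.7,0],[1,0,40,0,0],[1,0,20,0,0],[1,0,0,0,0],[1,0,0,0,0]]'; python3 - <<'E'
from h import *
w=capture("wrist");save(w,"w31");s=capture("scene");save(s,"s31",(240,180,400,330),5);print(monitor.sense()["position"])
E
```

```text
time: 43.88
position: [653.8, -1.1, 65.7]
tool_rot: [0.501, -0.499, 0.499, -0.501]
force: [0.4, -0.1, -0.3]
grip_width: 85.4
[653.71651532  -1.13882842  65.55612586]
```

View pics/w31.png

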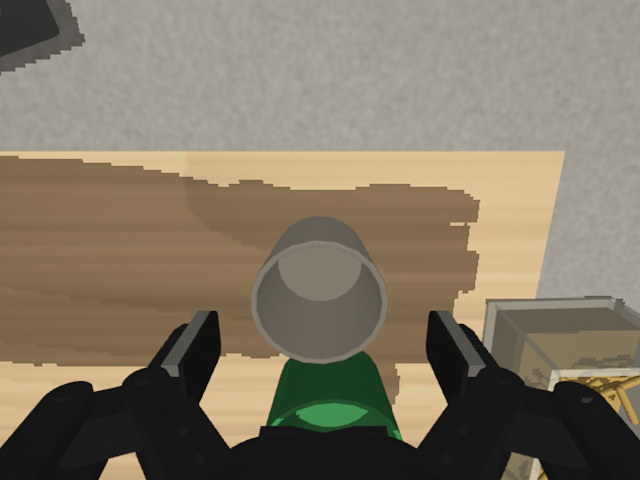

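View pics/s31.png

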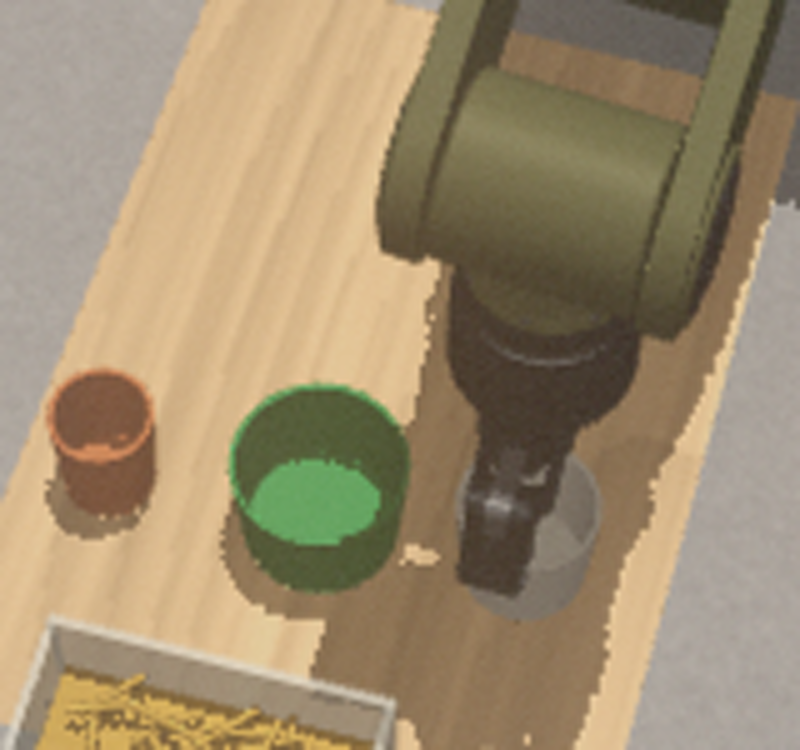

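```bash
python3 - <<'E'
from h import *
w=capture("wrist");print(ray(w,(318.5,301),60),delta([651.5,-0.5,44],0))
E
```

```text
[651.87854605   1.287744    60.        ] (array([-0.68188416, 21.32038452, -2.14030259]), np.float64(0.0035373531418514403), np.float64(0.0035373531418509997))
```

```bash
python3 -m crank '[[1,-1,11,-1.8,0],[1,0,10,0,0],[0.7,0,0,0,0],[0.5,0,0,0,0],[0,0,0,0,0],[0,0,0,0,0],[0,0,0,0,0]]'; python3 -m crank '[[0,0,-5,0,0],[0,0,-15,0,0],[0,0,-40,0,0],[0,0,-30,0,0],[0,0,0,0,0],[0,0,0,0,0]]'; python3 - <<'E'
from h import *
w=capture("wrist");save(w,"w32");s=capture("scene");save(s,"s32",(240,180,400,330),5);print(monitor.sense()["position"])
E
```

```text
time: 44.9
position: [651.4, -0.2, 43.1]
tool_rot: [0.5, -0.5, 0.5, -0.5]
force: [1.7, -0.4, 2.7]
grip_width: 61.3
time: 45.65
position: [650.8, -0.1, 132.5]
tool_rot: [-0.5, 0.5, -0.5, 0.5]
force: [0.5, 0.0, -0.8]
grip_width: 61.9
[ 6.50682319e+02 -1.11809132e-01  1.31751430e+02]
```

View pics/w32.png

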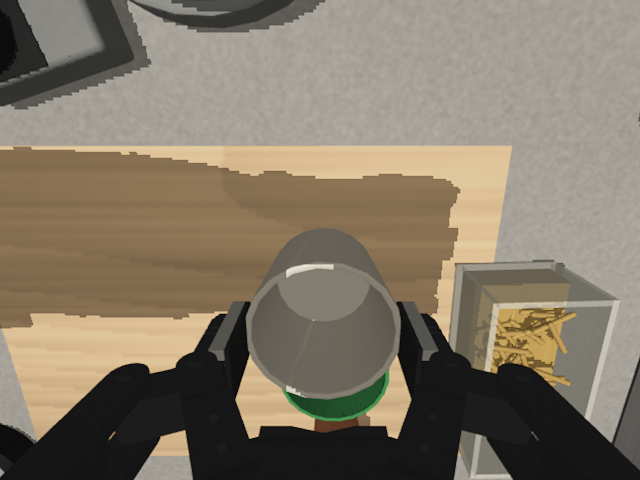

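View pics/s32.png

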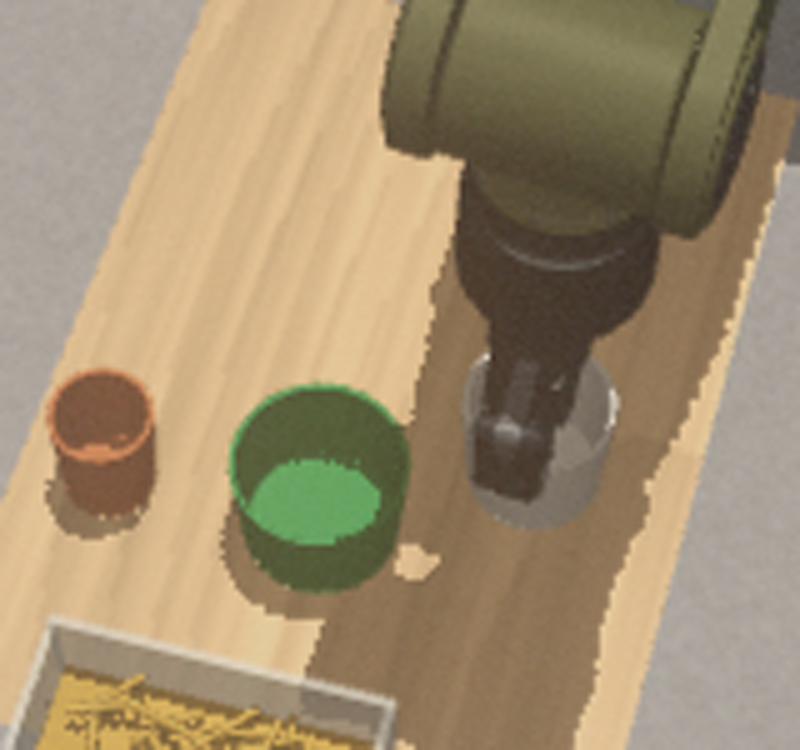

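```bash
python3 - <<'E'
from h import *
w=capture("wrist");p=monitor.sense()["position"];print(p,ray(w,(324.5,330),p[2]+17),delta([658.4,-92.5,p[2]],0))
E
```

```text
[ 6.50744226e+02 -1.63448557e-01  1.31769570e+02] [651.45324757   1.21914069 148.76957028] (array([ 9.23367385e+01, -1.98776436e-02,  7.65349234e+00]), np.float64(0.0014087309959194272), np.float64(0.0014087309959177692))
```

```bash
python3 -m crank '[[0,31,0,2.6,0],[0,31,0,2.6,0],[0,31,0,2.4,0],[0,0,0,0,0],[0,0,0,0,0]]'; python3 - <<'E'
from h import *
w=capture("wrist");save(w,"w33");s=capture("scene");save(s,"s33",(240,180,400,330),5);t=capture("top");save(t,"t33",(255,130,405,230),5);print(monitor.sense()["position"])
E
```

```text
time: 46.42
position: [658.6, -92.6, 132.2]
tool_rot: [0.5, -0.5, 0.5, -0.5]
force: [0.1, 1.3, -0.2]
grip_width: 61.2
[658.73976168 -92.18601674 132.64067001]
```

View pics/w33.png

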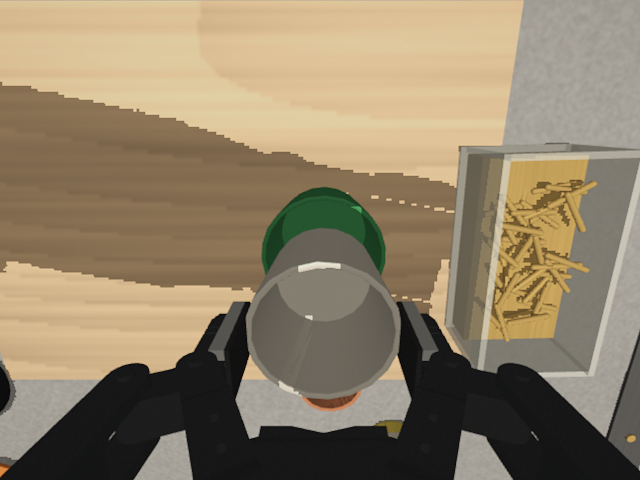

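View pics/s33.png

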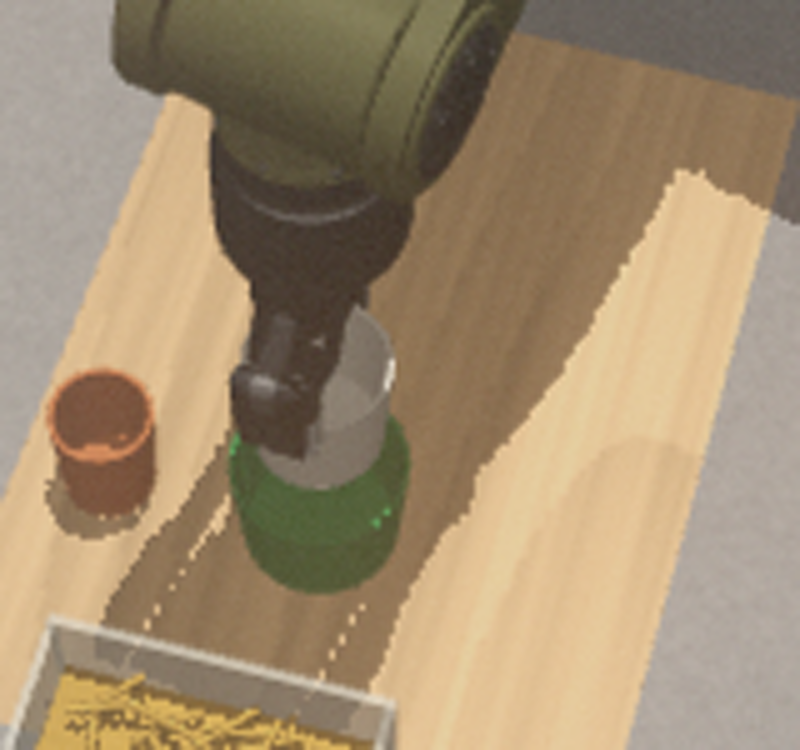

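```bash
python3 - <<'E'
from h import *
w=capture("wrist");save(w,"w34",(240,170,420,410),3)
a=np.linspace(0,2*np.pi,9)[:-1]
print(proj(w,[658.4,-92.5,60]));print([proj(w,[658.4+40*np.cos(t),-92.5+40*np.sin(t),60]).round(0).tolist() for t in a])
E
```

```text
[321.88059611 255.38203643]
[[385.0, 255.0], [368.0, 212.0], [322.0, 193.0], [276.0, 212.0], [259.0, 255.0], [279.0, 295.0], [322.0, 311.0], [365.0, 295.0]]
```

View pics/w34.png

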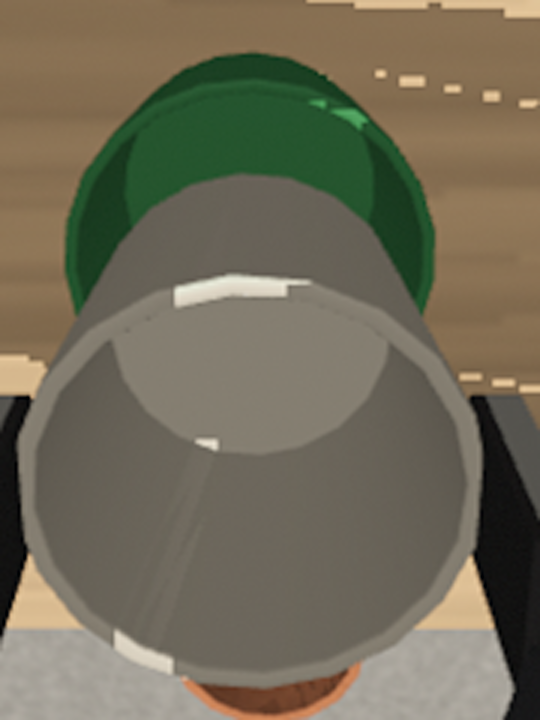

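```bash
python3 -m crank '[[0,1.5,30,0.5,0],[0,0,25,0,0],[0,0,12,0,0],[0,0,6,0,0],[0,0,0,0,0],[0,0,0,0,0]]'; python3 - <<'E'
from h import *
s=capture("scene");save(s,"s35",(240,180,400,330),5);w=capture("wrist");save(w,"w35")
E
```

```text
time: 47.38
position: [659.7, -94.7, 60.7]
tool_rot: [-0.5, 0.5, -0.5, 0.5]
force: [-0.0, 0.2, 0.0]
grip_width: 61.5
```

View pics/s35.png

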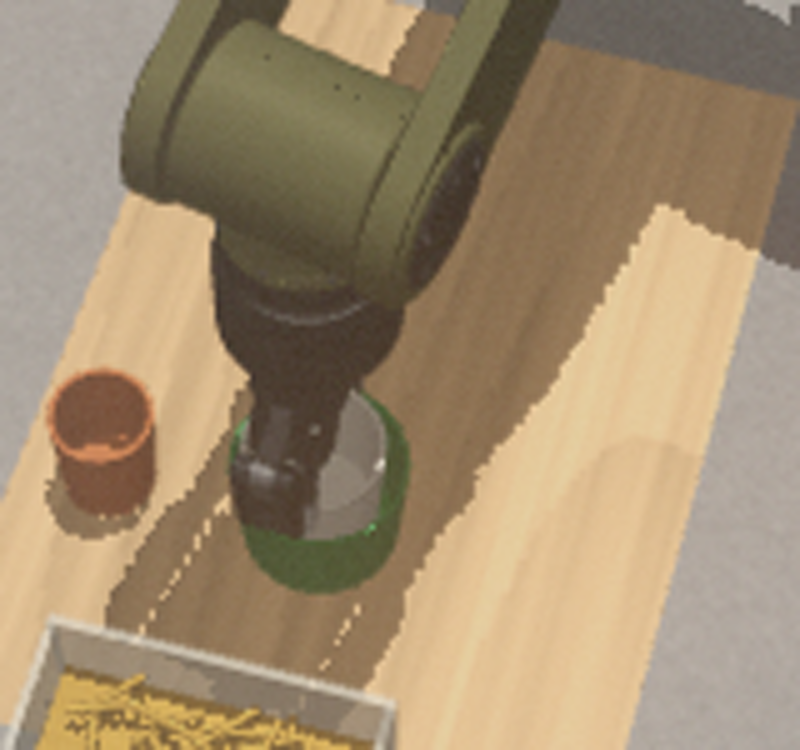

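View pics/w35.png

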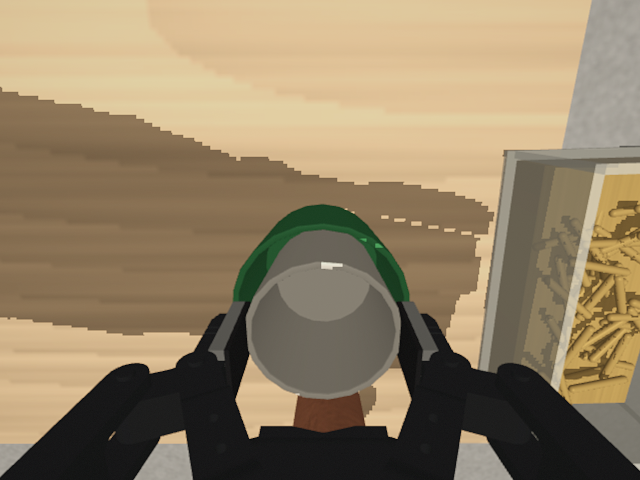

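Now lower in small steps, watching for contact.

```bash
python3 -m crank '[[0,0,2,0,0],[0,0,2,0,0],[0,0,0,0,0]]';  python3 -m crank '[[0,0,1,0,0],[0,0,1,0,0],[0,0,0,0,0]]'
```

```text
time: 47.85
position: [659.1, -94.6, 55.5]
tool_rot: [0.5, -0.5, 0.5, -0.5]
force: [0.2, 0.6, -0.9]
grip_width: 61.7
time: 48.22
position: [659.5, -94.7, 54.9]
tool_rot: [-0.5, 0.5, -0.5, 0.5]
force: [-4.0, 0.5, 8.7]
grip_width: 61.7
```

```bash
python3 -m crank '[[0,0,1,0,0],[0,0,1,0,0],[0,0,0,0,0]]'
```

```text
time: 48.6
position: [659.8, -94.8, 54.6]
tool_rot: [-0.5, 0.5, -0.499, 0.501]
force: [-11.7, 1.9, 23.9]
grip_width: 61.6
```

```bash
python3 -m crank '[[0,0,-3,0,0],[0,0,0,0,0],[0.85,0,0,0,0],[0.9,0,0,0,0],[0.9,0,0,0,0],[0.9,0,-20,0,0],[0.9,0,-50,0,0],[0.9,0,-40,0,0],[0.9,0,0,0,0]]'; python3 - <<'E'
from h import *
s=capture("scene");save(s,"s36",(240,180,400,330),5);w=capture("wrist");save(w,"w36");print(delta([663,-191,160],0))
E
```

```text
time: 49.72
position: [660.7, -94.9, 170.2]
tool_rot: [-0.502, 0.499, -0.498, 0.502]
force: [-0.0, -0.4, 0.4]
grip_width: 77.0
(array([96.37936134,  5.5972526 ,  3.75226095]), np.float64(0.005882806856604361), np.float64(0.00588280685660357))
```

View pics/s36.png

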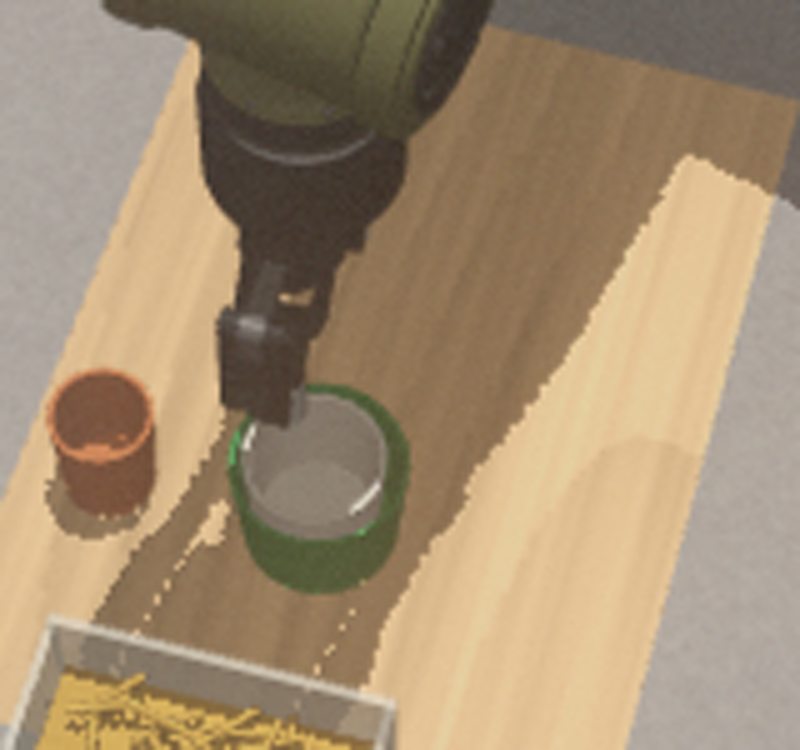

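View pics/w36.png

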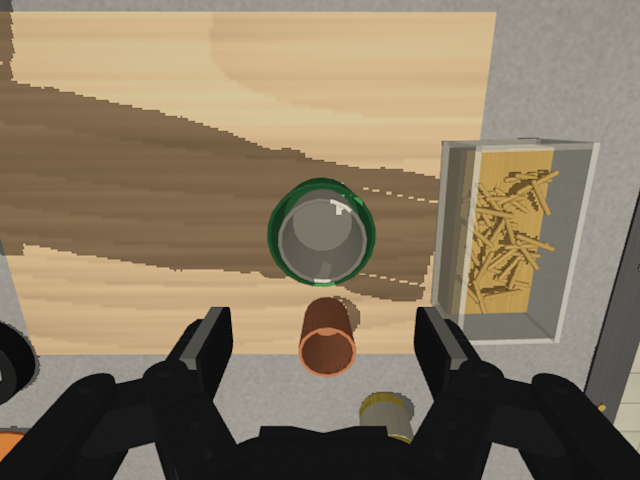

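```bash
python3 -m crank '[[0.85,32,0,1.3,0],[0.85,32,0,1.3,0],[0.85,32.4,0,1.2,0],[0.85,0,20,0,0],[0.85,0,40,0,0],[0.85,0,30,0,0],[0.85,0,0,0,0],[0.85,0,0,0,0]]'; python3 - <<'E'
from h import *
w=capture("wrist");save(w,"w37");print(monitor.sense()["position"])
hs=cv2.cvtColor(w["img"],cv2.COLOR_RGB2HSV)
E
```

```text
time: 50.82
position: [663.4, -190.7, 75.7]
tool_rot: [0.5, -0.5, 0.5, -0.5]
force: [-0.5, 0.0, 1.0]
grip_width: 72.5
[ 663.63237352 -190.90293427   76.19182258]
```

View pics/w37.png

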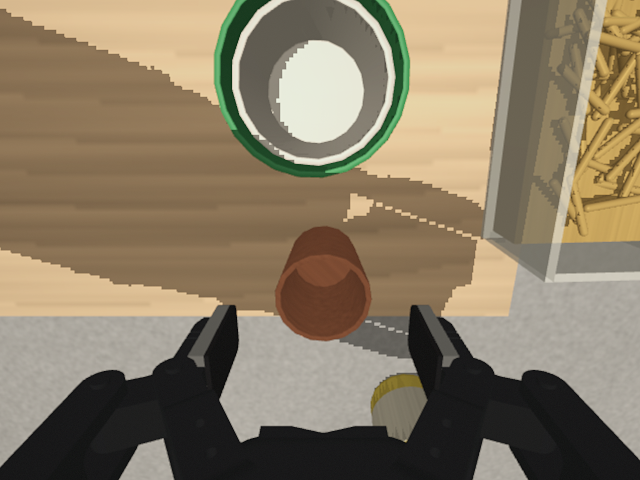

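```bash
python3 - <<'E'
from h import *
w=capture("wrist");print(ray(w,(323.5,297),60),ray(w,(312,85),66),delta([663,-191,47],0))
E
```

```text
[ 664.1635459  -191.87352647   60.        ] [659.52867085 -96.82696217  66.        ] (array([-0.06136159, 29.34770756, -0.7384517 ]), np.float64(0.01334745930004999), np.float64(0.01334745930005411))
```

```bash
python3 -m crank '[[0.85,0.3,15,0,0],[0.85,0,13,0,0],[0.85,0,0,0,0],[0.5,0,0,0,0],[0,0,0,0,0],[0,0,0,0,0],[0,0,0,0,0]]'; python3 -m crank '[[0,0,-5,0,0],[0,0,-15,0,0],[0,0,-40,0,0],[0,0,-40,0,0],[0,0,0,0,0],[0,0,0,0,0]]'; python3 - <<'E'
from h import *
w=capture("wrist");save(w,"w38");s=capture("scene");save(s,"s38",(240,180,400,330),5);print(delta([660,-95,147],0))
E
```

```text
time: 51.8
position: [663.7, -191.6, 47.9]
tool_rot: [-0.5, 0.5, -0.499, 0.501]
force: [0.9, -0.1, 5.6]
grip_width: 45.4
time: 52.55
position: [662.8, -191.3, 146.5]
tool_rot: [0.5, -0.5, 0.5, -0.5]
force: [0.1, -0.2, -0.6]
grip_width: 45.2
(array([-96.18633989,  -1.3755731 ,  -2.57374349]), np.float64(0.0052515523349683235), np.float64(0.005251552334970701))
```

View pics/w38.png

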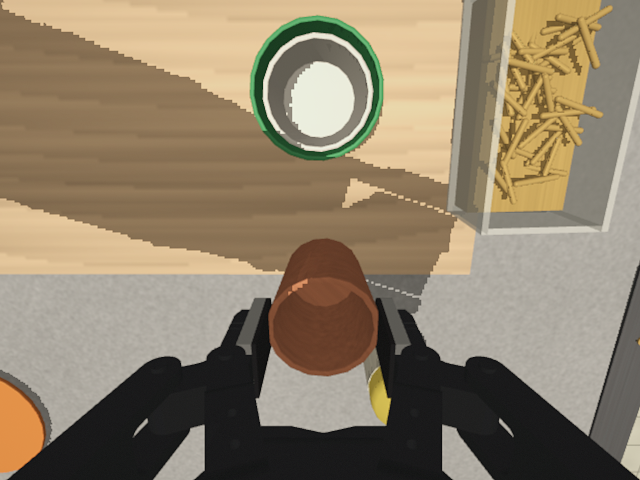

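View pics/s38.png

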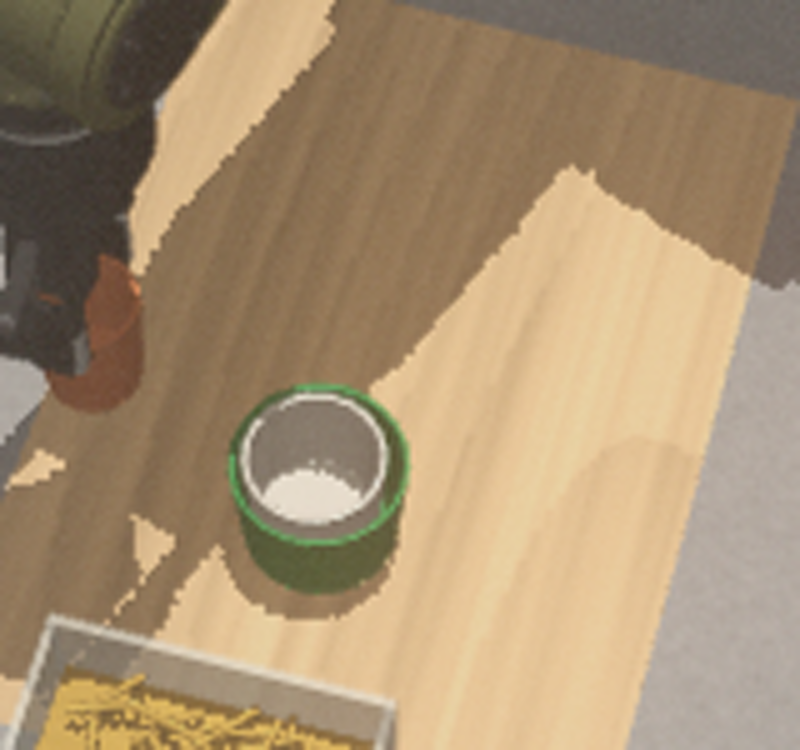

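```bash
python3 - <<'E'
from h import *
w=capture("wrist");s=capture("scene");print(ray(w,(318,92),66),ray(s,(303,271.9),66),ray(w,(323.5,321),159),monitor.sense()["position"])
E
```

```text
[659.92660303 -94.41669086  66.        ] [661.66453812 -93.31413834  66.        ] [ 662.96157088 -187.88583458  159.        ] [ 662.71921083 -191.2653639   145.66976817]
```

```bash
python3 -m crank '[[0,-32.3,0,-0.9,0],[0,-32.3,0,-0.9,0],[0,-32.3,0,-0.9,0],[0,0,0,0,0],[0,0,0,0,0]]'; python3 - <<'E'
from h import *
w=capture("wrist");save(w,"w39",(200,150,440,420),2);print(monitor.sense()["position"])
a=np.linspace(0,2*np.pi,5)[:-1]
print([proj(w,[660+32*np.cos(t),-94.5+32*np.sin(t),66]).round(0).tolist() for t in a])
E
```

```text
time: 53.38
position: [660.3, -94.9, 146.4]
tool_rot: [-0.5, 0.5, -0.5, 0.5]
force: [-0.6, -0.5, -1.7]
grip_width: 45.0
[660.26558703 -95.23342466 146.41381096]
[[371.0, 250.0], [322.0, 202.0], [273.0, 250.0], [322.0, 294.0]]
```

View pics/w39.png

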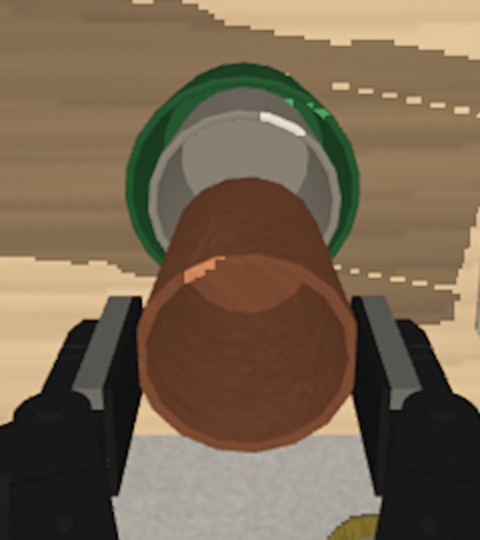

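```bash
python3 -m crank '[[0,0.3,30,0,0],[0,0,28,0,0],[0,0,14,0,0],[0,0,6,0,0],[0,0,0,0,0],[0,0,0,0,0]]'; python3 -m crank '[[0,0,1.5,0,0],[0,0,1.5,0,0],[0,0,0,0,0]]'
```

```text
time: 54.18
position: [660.8, -94.9, 69.9]
tool_rot: [-0.5, 0.5, -0.5, 0.5]
force: [-0.5, -0.0, -0.3]
grip_width: 45.4
time: 54.55
position: [660.3, -94.7, 65.7]
tool_rot: [-0.5, 0.5, -0.5, 0.5]
force: [-0.5, 0.6, 0.0]
grip_width: 44.8
```

```bash
python3 -m crank '[[0,0,1,0,0],[0,0,1,0,0],[0,0,0,0,0]]'; python3 -m crank '[[0,0,1,0,0],[0,0,0,0,0]]'
```

```text
time: 54.92
position: [660.5, -94.8, 64.1]
tool_rot: [-0.5, 0.5, -0.5, 0.5]
force: [-2.5, 0.3, 3.3]
grip_width: 44.9
time: 55.18
position: [660.7, -94.8, 64.0]
tool_rot: [-0.5, 0.5, -0.5, 0.5]
force: [-4.2, 0.7, 10.7]
grip_width: 45.0
```

```bash
python3 -m crank '[[0,0,-2,0,0],[0,0,0,0,0],[0.75,0,0,0,0],[0.75,0,0,0,0],[0.75,0,-20,0,0],[0.75,0,-50,0,0],[0.75,0,-40,0,0],[0.75,0,0,0,0]]'; python3 - <<'E'
from h import *
s=capture("scene");save(s,"s40",(240,180,400,330),5);w=capture("wrist");save(w,"w40")
E
```

```text
time: 56.18
position: [661.7, -95.0, 180.2]
tool_rot: [-0.502, 0.499, -0.498, 0.502]
force: [1.3, -0.7, -0.5]
grip_width: 63.9
```

View pics/s40.png

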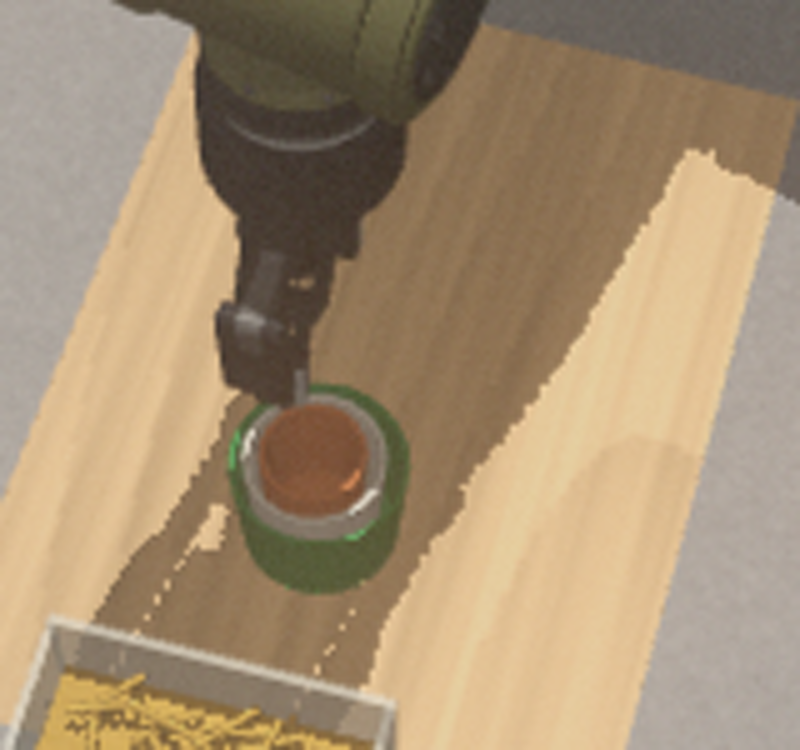

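View pics/w40.png

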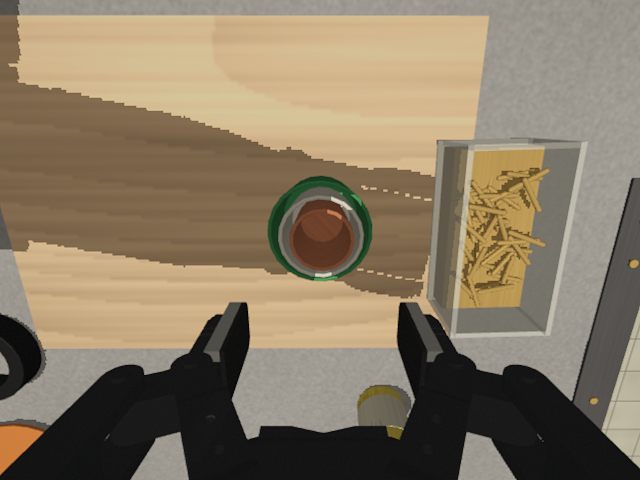

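```bash
python3 - <<'E'
from h import *
print(delta([660.5,-95,76],0))
E
python3 -m crank '[[0.5,0,40,0,0],[0.5,0,40,0,0],[0.5,0,10,0,0],[0.5,0,0,0,0],[0.5,0,0,0,0]]'
```

```text
(array([ 0.2156182 , 99.51561979,  0.11508367]), np.float64(0.001402553024718145), np.float64(0.0014025530247134892))
time: 56.9
position: [661.1, -94.9, 86.6]
tool_rot: [-0.5, 0.5, -0.499, 0.501]
force: [-0.0, -0.7, 0.2]
grip_width: 42.3
```

```bash
python3 -m crank '[[0.5,0,8,0,0],[0.5,0,3,0,0],[0.5,0,2,0,0],[0.5,0,2,0,0],[0.5,0,0,0,0]]'; python3 -m crank '[[0.5,0,1,0,0],[0.5,0,0.5,0,0],[0.5,0,0,0,0]]'
```

```text
time: 57.52
position: [660.5, -94.8, 70.3]
tool_rot: [-0.5, 0.5, -0.5, 0.5]
force: [-2.4, 0.6, 5.1]
grip_width: 42.8
time: 57.9
position: [660.7, -94.8, 70.2]
tool_rot: [-0.5, 0.5, -0.5, 0.5]
force: [-7.6, 1.2, 16.4]
grip_width: 42.7
```

```bash
python3 -m crank '[[0.5,0,-10,0,0],[0.5,0,-50,0,0],[0.5,0,-60,0,0],[0.5,0,-20,-50,0],[0.5,0,0,-60,0],[0.5,0,0,-60,0],[0.5,0,0,-60,0],[0.5,0,0,-20,0],[0.5,0,0,0,0],[0.5,0,0,0,0]]'; python3 - <<'E'
from h import *
s=capture("scene");save(s,"s41");t=capture("top");save(t,"t41");save(t,"t41c",(90,160,240,350),4);save(s,"s41c",(240,200,540,340),2.6)
# seated cover & cups estimates
hs=cv2.cvtColor(t["img"],cv2.COLOR_RGB2HSV);m=cv2.inRange(hs,(4,130,40),(16,255,255));m=cv2.morphologyEx(m,cv2.MORPH_CLOSE,np.ones((15,15)))
for c,z in((t,121),(s,121)):
    hs=cv2.cvtColor(c["img"],cv2.COLOR_RGB2HSV);m=cv2.inRange(hs,(4,130,40),(16,255,255));m=cv2.morphologyEx(m,cv2.MORPH_CLOSE,np.ones((15,15)))
    for k in cv2.findContours(m,cv2.RETR_EXTERNAL,cv2.CHAIN_APPROX_NONE)[0]:
        P=np.array([ray(c,p[0],z)[:2] for p in k]).astype(np.float32)
        if cv2.contourArea(k)>2000: print([np.round(x,1).tolist() for x in cv2.fitEllipse(P)])
E
```

```text
time: 59.15
position: [411.2, -94.9, 208.5]
tool_rot: [-0.5, 0.5, -0.5, 0.5]
force: [0.9, 0.1, -0.3]
grip_width: 43.0
[[329.8, -358.3], [113.6, 114.4], 142.2]
[[578.2, 234.7], [178.8, 180.8], 162.1]
[[573.8, 236.4], [172.4, 208.1], 81.3]
[[450.4, -873.6], [156.8, 615.2], 120.5]
```

View pics/s41c.png

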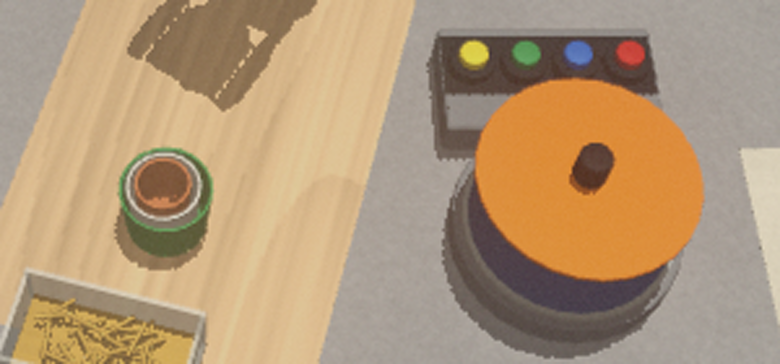

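View pics/t41.png

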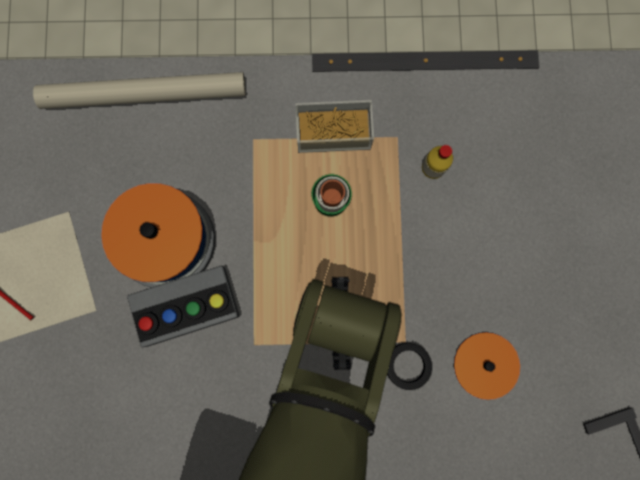

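```bash
python3 -c "
from station import sign_off
print(sign_off())"
```

```text
the job is handed in; nothing more can be done
None
```

I finished the job and handed it in at about 59 s of the 210 s allowed; the hand-in reports no verdict.

- **Lugs:** There were three on the board. All three stood upright, side by side in the bowl, in the last view before I covered it.
- **Cover:** I used the larger cover (flange measured about 179 mm across; the look-alike about 125 mm). It touched down at the height I expected, and I let go. My last fits put its centre at about (578–580, 235–237) mm, against the bowl axis at about (579, 236) mm. The final automatic fit in the scene view was poor, so I relied on the top view and an earlier fit of hand-picked edge points in the scene view.
- **Keys:** I pressed blue, yellow and green in that order, each until it stopped. Blue took about 42 N, more than it needed because the key started about 2–3 mm sooner than I expected; yellow and green took 17–19 N. All keys were up afterwards, and red was never touched.
- **Cups:** The medium cup is in the large one and the small cup in the medium. A light push on the small cup's rim met solid contact at 70 mm tool height, which matches it being fully home. They stand upright and about centred.
- **Bystanders:** The screw bin, glue bottle and tape look unmoved in the last top picture. The gripper ended clear of everything at about 208 mm height.

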